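# Pack the coffee tamper into its hard case

## Robot

A 7-joint arm with a two-finger parallel gripper is mounted at the origin on a cart in front of the work surface, level with it; the furniture and walls round the work are solid. World frame = base frame: x ahead of the robot, y to its left, z up, the work surface at z = 0. Lengths are in m, angles in rad, forces in N, time in s.
With the tool pointing down it reaches from about 0.425 to 0.875 m from the base axis. Payload 8.4 kg.
Tool frame: the origin (TCP) lies on the mounting face of the last link; the fingertips stand 173 mm ahead of it and the grasp point (between the pads) lies 155 mm ahead of it (r.hold_point_z is the distance from the TCP to the grasp point, in m); z points along the fingers, y is the direction in which the jaws open and shut (so a half turn about z gives the same grasp; the last joint's range is limited). The gripper opens to 85 mm and grips with 20 to 120 N. Pads are 22 mm wide; open, the fingers measure 114 mm over their backs; the gripper's body (76 mm by 85 mm) begins 54 mm behind the grasp point. The pads swing forward as they close: fully open they stand 13 mm farther back than shut.
Start: joints at [1.224, 0.333, 0.04, 1.465, -0.013, 1.343, -0.059], TCP at [0.159, -0.63, 0.405] pointing down, gripper open.
Joint ranges: [-2.58, 2.58], [-0.38, 2.09], [-1.3, 1.39], [0.25, 2.4], [-1.5, 4.64], [0.08, 2.09], [-2.65, 2.65]. Speed limits (rad/s): [2.22, 2.22, 2.79, 2.79, 3.14, 3.14, 3.14].

## Interface

Orientations are given as a unit quaternion [w, x, y, z].
In Python, from workcell import r gives the robot as it stands.
- The arm moves only by the tool move_arm, never from a script. Its argument "steps" is text: rows parted by semicolons, each of 7 numbers parted by spaces: the opening, from -1 (shut) to 1 (fully open), so that 0 is half open, then the shift along the tool's x, y, z as a fraction of full scale, then the turn, a rotation vector about the tool's x, y, z as a fraction of full scale. In form: gripper x y z wx wy wz; .... A call has exactly 10 rows; each row is the pose to reach, as a shift and turn from the pose commanded when the call began, along the tool's axes at that moment; what a row does not reach only later rows make up. Full scale, the value 1, is 500 mm for a shift and 120 degrees for a turn. A row lasts 1/12 s, in which the tool goes at most 41.7 mm and 7.16 degrees, less where a joint would pass 70% of its speed; a pose out of reach is approached as far as the arm can. A call with a number of a shift or a turn outside -1 to 1 is refused whole. A call with a gripper value outside its range is refused whole. The fingers move at their own pace and stop on an object; "grip_force" is the grip in N (left out, the last holds). Time passes only in rows, so rows that repeat a pose let the fingers close, or fill a call up. It gives the time, the measured TCP pose, the force and the opening at its end, in the units of the state.
- r.state(): the state, without advancing time (a new reading comes with each control period).
- r.read_camera(name): name is "side" or "top"; returns a dict with "pixels" (400x640x3 uint8, red, green, blue), "depth" (400x640 float32, m along the optical axis (not along the pixel's ray), 0 where there is no reading), "fx", "fy", "cx", "cy" (pixels), "k1" (the pictures are not rectified: a ray, as slopes to the right and down, at radius r is drawn at 1 + k1 r^2 times it, then the intrinsics apply), "world_from_camera" (4x4, takes a point from camera to world coordinates). Camera axes: x right, y down, z forward; pixel columns grow to the right and rows downward; lengths in m; the calibration is good to about 2 mm. A picture is of the moment at which its call begins.
- r.hand_in(): hands the job in, once; it reports no verdict.
Trained networks look in the newest picture that a camera, given by its name, has taken for a name from the list of things; names that differ only in an ending like _2 or _b are one class to them, and where a whole thing is asked for, a point or a joint stands for the part that bears it (a point fixed in the world has none). Each returns a list of dicts, best first, with "p" (0 to 1); they miss things now and then, are a little off and sometimes report something else, mostly with a low value. They report only what shows in the picture. A call takes as long as a camera call. They do not tell look-alikes from the thing itself.
- r.cut_out(query, camera): "pixels" (400x640 bool, what is visible of it) and "extent" ([left, top, right, bottom] in pixels, round what is visible of it).
The state is a dict: "time_s": time; "qpos": joint angles; "qd": joint speeds; "joint_efforts": joint torques, N m; "position": TCP position; "eef_rot": TCP orientation; "wrist_force": force on the tool from outside, world axes, zero at the start; "torque": the same for the moment, N m; "finger_gap": finger opening in m.
Only numpy, scipy, OpenCV 4.12 (cv2) and the standard library are available. Lean on these libraries where they do the work, as an engineer would, in place of code of your own. Each camera call takes 0.05 s, during which the arm holds its last target.

## Task

Put the tamper away for the night: lay it on its side in the open case, metal base in the saddle at the hinge end and handle towards the catch, its knob pressed fully home into the spring clip, without dropping it or laying it on the table. Let go of it, then swing the lid over and press its front edge down until the catch clicks shut. Leave the two cups and the shaker where they stand.

Things in the scene. Friction and masses are not known exactly. Their poses are not given: they have to be found in the camera images.
- tamper_center (a point): Centre of the upright loose tamper, half-way up; 94 mm tall, about 0.5 kg; z axis from base to knob, foot 47 mm below. Metal base disc 57 mm across, 20 mm thick; wooden handle widening evenly from 20 mm across (32 mm above the foot) to 38 mm (80 mm above it), rounded top. Centre of mass about 33 mm above the foot: leaning more than about 40 degrees on its rim it falls over.
- case: Black hard case, fast on the table, open, lid hinged at the back, which points to the left. Origin under the centre of its lower half; x axis from the catch (front) to the hinge (back), y along the hinge, z up. Lower half 136 (x) x 116 (y) x 28 mm (z), walls 4 mm, inside floor at z = 6 mm. Free space on both sides of the handle's place and in front of it.
- saddle (a point): Grey trough for the metal base at the back of the case: the point is the middle of its bottom, case x = 50.5 mm, y = 0, z = 10.5 mm. Radius 29.5 mm about the level line y = 0, z = 40 mm, from x = 37 to the back wall at x = 64 mm (top of wall z = 28 mm); cheeks beside it at z = 25 mm. A lip 5 mm above the trough's bottom (x = 34 to 37 mm) keeps the disc in.
- clip (a point): Spring clip for the knob, case x = -21 mm: two steel jaws 8 mm long in x, with round lips at y = +-18 mm, z = 52 mm, 31 mm apart, tops at z = 58 mm. This point is midway between the lips. The knob rests on the lips (tamper about 18 degrees knob-up) until the handle is pressed down (7 to 16 N, 55 to 67 mm from the foot); it snaps in onto a rest at z = 21 mm.
- cradle (a point): Where the tamper's centre lies when home: case x = 16 mm, y = 0, z = 40 mm (12 mm above the lower half's rim). Axes as the case; the tamper's z axis then points along minus x, level. Beside the jaws, where it can be pressed (55 to 67 mm from the foot), the handle's upper side is then at z = 54 to 57 mm.
- case_lid (a joint): Angle of the lid (rad): 0 = fully shut and caught, grows as it opens, at most 2.0; 1.57 = lid upright. A stiff hinge: the lid stays where it is left. Resting on the catch, not yet clicked, it reads about 0.08.
- lid_hinge (a point): Middle of the lid's hinge line: case x = 68 mm, y = 0, z = 28 mm. Its axes turn with the lid; with the lid shut they are parallel to the case's.
- lid_front (a point): Place to press on top of the lid, middle of its front edge: 130 mm along minus x and 52 mm along z from lid_hinge, in the lid's own axes. The lid is an upturned tray 136 x 116 x 52 mm, walls 4 mm; shut, its top is at z = 80 mm. The catch, a grey spring leaf on the case's front, yields to about 7 to 12 N here and clicks.
- cup_near: Blue cup, 63 mm across, 53 mm high, handle to one side; bystander at the left front. Origin under it.
- cup_far: Like cup_near; bystander at the left rear. Origin under it.
- shaker: Round metal shaker with white plastic lid, 61 mm across, 82 mm high; bystander at the right rear. Origin under its centre.
Things that resemble listed ones, but are neither listed nor needed, are in the scene too. What is shaped like the part that bears tamper_center but purple is not meant.

How it is judged:
On the way:
1. the tamper lies home in the saddle and the spring clip, level, let go, with the lid still open (angle between the z axis of tamper_center and the x axis of case, either way round below 0.1 rad and distance between tamper_center and cradle below 0.006 m and contact force between the fingers and tamper below 0.3 N and value of joint case_lid above 0.5 rad), for 0.2 s.
At the end, for the whole second after the job is handed in: The tamper is at rest on its side in the case, its axis within 0.1 rad of the case's length and its centre within 6 mm of the cradle point (base at the hinge end, knob pressed into the spring clip), and the lid is shut past its catch (lid angle under 0.03 rad) (angle between the z axis of tamper_center and the x axis of case, either way round below 0.1 rad and distance between tamper_center and cradle below 0.006 m and value of joint case_lid below 0.03 rad and linear speed of tamper below 0.01 m/s); the robot touches nothing.
It fails at once if the tamper is dropped: moving freely, out of the fingers, faster than 0.6 m/s (contact force between the fingers and tamper below 0.1 N and linear speed of tamper above 0.6 m/s).
It fails at once if the tamper is laid or tipped over on the table (angle between tamper_center's own z axis and vertical above 1.1 rad and height (world z) of tamper_center below 0.036 m and horizontal distance between tamper_center and case above 0.07 m).
It fails at once if a cup or the shaker is moved by more than 20 mm (distance of any of cup_near, cup_far, shaker from where it was at the start of the episode above 0.02 m).
It also fails if it takes over 69 s, if anything falls off the work surface, if the arm or the gripper's body presses on something with over 40 N, if the wrist force passes 120 N, or if a joint passes its speed limit or range.

## Working session

There is one attempt and no reset: what is moved stays moved. The work goes in short steps, Python scripts to look and compute and a tool call to move; the robot and the scene stay as the last step left them, time stands still between calls to the robot, and variables do not carry over. Pictures are saved under pics/ and viewed, and the job is handed in when it is done.

Besides the shell and the picture viewer there is one more tool, called as a command line: name --argument value ..., lists and objects as JSON in quotes. move_arm: Moves the arm, as the interface text tells. Shift numbers are shares of 500 mm and turn numbers shares of 120 degrees, none past 1 either way. Its arguments: {"type":"object","properties":{"steps":{"type":"string"},"grip_force":{"type":"number"}},"required":["steps"]}

```bash
ls; mkdir -p pics; python3 - <<'E'
from workcell import r
import cv2,numpy as np
s=r.state();print(s)
for c in("side","top"):
    d=r.read_camera(c);cv2.imwrite(f"pics/{c}0.png",d["pixels"][:,:,::-1]);print(c,d["fx"],d["cx"],d["cy"],d["k1"],d["world_from_camera"])
E
```

```text
pics
{'time_s': 0.0, 'qpos': array([ 1.2238326 ,  0.33391077,  0.03988676,  1.46627209, -0.01337003,
        1.34331464, -0.05853337]), 'qd': array([-0.0001618 , -0.00012052,  0.00098553,  0.00154883, -0.00125413,
        0.00030603, -0.0008844 ]), 'joint_efforts': array([-7.45769330e-05, -6.58555841e+01,  1.36524405e+00, -4.05558515e+01,
        1.67823880e-02,  1.26638045e-02,  7.99264876e-05]), 'position': array([ 0.15933818, -0.62998401,  0.40382091]), 'eef_rot': array([-8.01303135e-04,  9.92339581e-01,  1.23537381e-01, -1.72601867e-04]), 'wrist_force': array([ 0.57155615, -0.02693799,  0.42580608]), 'torque': array([ 0.02033151, -0.02376487,  0.05095902]), 'finger_gap': 0.0856653979276549}
side 375.7343536637752 317.41537510638034 199.097602035202 -0.04949039812239969 [[-0.99968916  0.02465652 -0.00369192  0.5158002 ]
 [ 0.01846822  0.63288966 -0.77402171  0.83238775]
 [-0.01674811 -0.7738493  -0.6331483   0.76842084]
 [ 0.          0.          0.          1.        ]]
top 424.61000207474405 319.80027492367327 207.82626137438444 -0.10405822567107317 [[ 0.00375135 -0.99023778  0.13933797  0.35745786]
 [-0.99997528 -0.00454336 -0.00536646  0.02618619]
 [ 0.00594713 -0.13931439 -0.99023034  1.33533451]
 [ 0.          0.          0.          1.        ]]
```

View pics/side0.png

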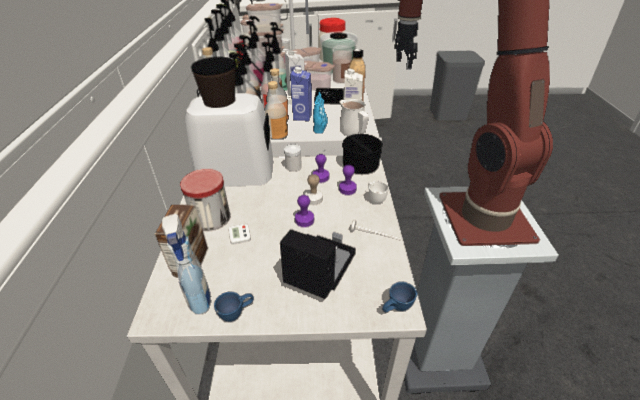

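View pics/top0.png

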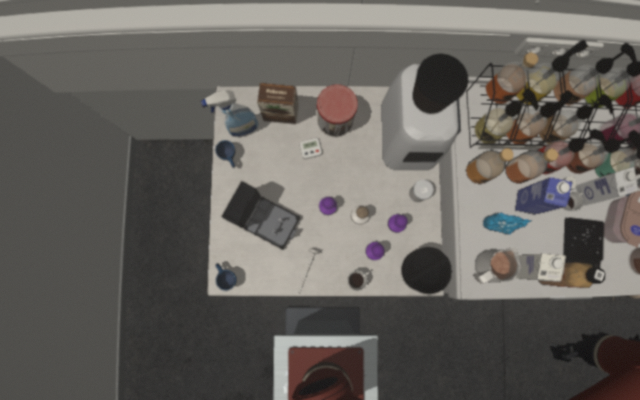

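```bash
cat > h.py <<'E'
from workcell import r
import cv2,numpy as np
def cloud(d):
    u,v=np.meshgrid(np.arange(640),np.arange(400))
    K=np.array([[d["fx"],0,d["cx"]],[0,d["fy"],d["cy"]],[0,0,1.]])
    p=np.stack([u,v],-1).reshape(-1,1,2).astype(np.float64)
    # invert radial
    q=(p.reshape(-1,2)-[d["cx"],d["cy"]])/[d["fx"],d["fy"]]
    s=q.copy()
    for _ in range(20): s=q/(1+d["k1"]*(s**2).sum(1,keepdims=True))
    z=d["depth"].reshape(-1,1)
    P=np.hstack([s*z,z,np.ones_like(z)])@d["world_from_camera"].T
    P=P[:,:3]; P[z[:,0]<=0]=np.nan
    return P.reshape(400,640,3)
def project(d,P):
    P=np.atleast_2d(P);T=np.linalg.inv(d["world_from_camera"])
    c=P@T[:3,:3].T+T[:3,3]; s=c[:,:2]/c[:,2:]
    s=s*(1+d["k1"]*(s**2).sum(1,keepdims=True))
    return s*[d["fx"],d["fy"]]+[d["cx"],d["cy"]]
def crop(d,x0,y0,x1,y1,f,name):
    im=d["pixels"][y0:y1,x0:x1,::-1]
    im=cv2.resize(im,None,fx=f,fy=f,interpolation=cv2.INTER_CUBIC)
    cv2.imwrite(name,im)
E
python3 - <<'E'
from h import *
import pickle
D={}
for c in("side","top"):
    D[c]=r.read_camera(c)
    P=cloud(D[c]);D[c+"P"]=P
    for q in("tamper_center","case","case_lid","cup_near","shaker","clip","saddle"):
        for o in r.cut_out(q,c)[:6]:
            m=o["pixels"]
            pts=P[m];pts=pts[~np.isnan(pts[:,0])]
            print(c,q,round(o["p"],2),o["extent"],m.sum(),np.round(np.median(pts,0),3) if len(pts) else None, np.round(np.percentile(pts,[5,95],axis=0),3).tolist() if len(pts) else None)
pickle.dump(D,open("D0.pkl","wb"))
crop(D["top"],200,160,440,310,3,"pics/topc.png")
crop(D["side"],260,130,420,310,4,"pics/sidec.png")
E
```

```text
side tamper_center 0.74 [316.1, 153.9, 327.0, 182.0] 318 [ 0.496 -0.213  0.028] [[0.473, -0.277, -0.001], [0.516, -0.194, 0.091]]
side tamper_center 0.73 [296.1, 193.4, 311.3, 231.3] 458 [0.553 0.006 0.024] [[0.532, -0.025, 0.001], [0.577, 0.022, 0.09]]
side tamper_center 0.6 [303.9, 177.0, 323.8, 205.8] 327 [ 0.522 -0.095  0.027] [[0.501, -0.115, 0.007], [0.541, -0.078, 0.091]]
side tamper_center 0.56 [339.7, 162.7, 357.2, 199.2] 367 [ 0.412 -0.14   0.024] [[0.388, -0.159, 0.004], [0.433, -0.124, 0.09]]
side case 0.76 [279.1, 232.8, 357.2, 295.0] 3671 [0.524 0.26  0.106] [[0.443, 0.117, 0.005], [0.592, 0.294, 0.165]]
side case_lid 0.86 [279.9, 230.4, 339.6, 295.5] 2890 [0.537 0.268 0.13 ] [[0.485, 0.229, 0.042], [0.593, 0.295, 0.165]]
side cup_near 0.76 [382.2, 282.4, 415.8, 313.5] 749 [0.322 0.297 0.035] [[0.295, 0.275, 0.008], [0.361, 0.333, 0.051]]
side shaker 0.88 [283.3, 146.3, 302.0, 170.0] 369 [ 0.592 -0.27   0.054] [[0.571, -0.302, 0.006], [0.616, -0.263, 0.082]]
side shaker 0.16 [280.3, 236.7, 354.5, 296.0] 3638 [0.524 0.261 0.107] [[0.443, 0.118, 0.006], [0.591, 0.294, 0.1
[... 744 characters left out ...]
top case 0.74 [223.8, 181.8, 298.5, 248.2] 2786 [0.511 0.206 0.024] [[0.445, 0.11, 0.002], [0.575, 0.267, 0.167]]
top case_lid 0.73 [222.1, 184.0, 263.8, 229.5] 1066 [0.535 0.244 0.163] [[0.487, 0.212, 0.029], [0.581, 0.279, 0.168]]
top cup_near 0.88 [215.1, 260.7, 235.8, 290.5] 417 [0.32  0.311 0.023] [[0.293, 0.276, 0.005], [0.357, 0.33, 0.053]]
top shaker 0.86 [408.5, 181.3, 433.4, 201.9] 395 [ 0.59  -0.287  0.079] [[0.567, -0.314, 0.015], [0.617, -0.266, 0.084]]
top clip 0.59 [219.6, 179.6, 297.7, 251.4] 2812 [0.511 0.205 0.024] [[0.444, 0.11, 0.002], [0.575, 0.268, 0.167]]
top saddle 0.84 [220.6, 181.0, 300.6, 248.4] 2732 [0.51  0.205 0.024] [[0.444, 0.11, 0.002], [0.574, 0.267, 0.167]]
```

```bash
sleep 1; python3 -c "
import cv2
i=cv2.imread('pics/sidec.png');cv2.imwrite('pics/sidec2.png',cv2.resize(i,None,fx=.83,fy=.83))"
```

```text
(no output)
```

View pics/topc.png

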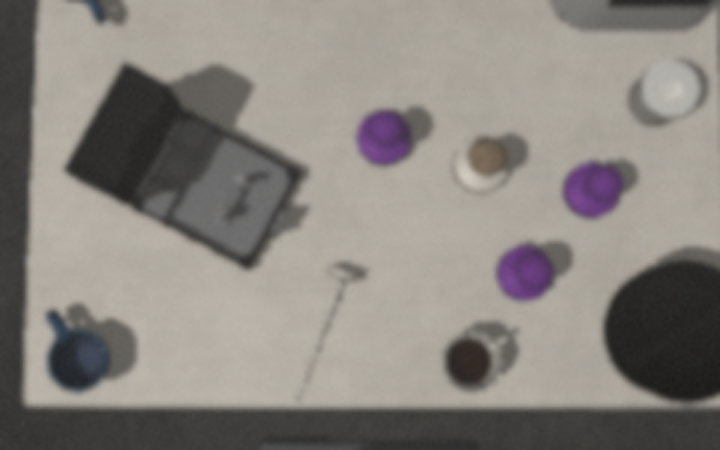

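View pics/sidec2.png

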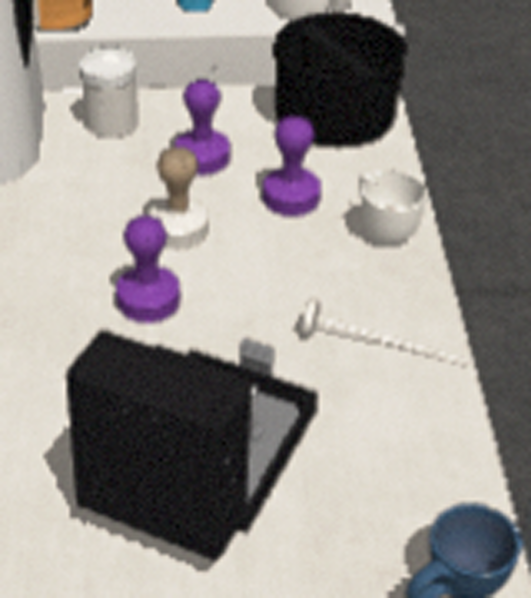

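```bash
python3 - <<'E'
from h import *
import pickle
from scipy.optimize import least_squares
D=pickle.load(open("D0.pkl","rb"))
P=D["topP"]
# table height check
reg=P[170:180,280:310].reshape(-1,3);print("table top",np.nanmedian(reg,0),np.nanstd(reg[:,2]))
reg=D["sideP"][240:250,200:210].reshape(-1,3);print("table side", np.nanmedian(reg,0),np.nanstd(reg[:,2]))
# tamper: points in window by xyz
for c in("top","side"):
    P=D[c+"P"].reshape(-1,3);col=D[c]["pixels"].reshape(-1,3)
    m=(np.hypot(P[:,0]-.52,P[:,1]+.1)<.045)&(P[:,2]>.008)
    purple=(col[:,2].astype(int)-col[:,1]>40)
    for lo,hi in((.008,.025),(.03,.06),(.06,.1)):
        k=m&~purple&(P[:,2]>lo)&(P[:,2]<hi)
        q=P[k]
        if len(q)>3: print(c,lo,hi,len(q),q.mean(0).round(4),q.min(0).round(4),q.max(0).round(4))
# case: min area rect around points z .02-.036 within case
for c in("top","side"):
    P=D[c+"P"].reshape(-1,3)
    m=(np.hypot(P[:,0]-.51,P[:,1]-.19)<.13)&(P[:,2]>.015)&(P[:,2]<.035)
    q=P[m]; print(c,len(q),cv2.minAreaRect(q[:,:2].astype(np.float32)))
    m=(np.hypot(P[:,0]-.51,P[:,1]-.19)<.14)&(P[:,2]>.155)
    q=P[m]; print("lid top",c,len(q),cv2.minAreaRect(q[:,:2].astype(np.float32)),q.mean(0),np.percentile(q[:,2],[5,50,95]))
E
```

```text
table top [ 6.53472789e-01  1.01991069e-01 -4.84597024e-04] 0.0027081063649636184
table side [0.82454804 0.11518902 0.0294966 ] 0.021813827606359654
top 0.008 0.025 111 [ 0.5165 -0.0984  0.0213] [ 0.4948 -0.1319  0.0092] [ 0.5523 -0.0783  0.025 ]
top 0.06 0.1 130 [ 0.5222 -0.1054  0.0888] [ 0.5039 -0.1248  0.0765] [ 0.5407 -0.0882  0.0975]
side 0.008 0.025 136 [ 0.5194 -0.0947  0.0198] [ 0.4961 -0.1307  0.008 ] [ 0.5507 -0.0754  0.0249]
side 0.03 0.06 41 [ 0.5233 -0.098   0.0454] [ 0.515  -0.1023  0.0301] [ 0.5337 -0.0935  0.0597]
side 0.06 0.1 123 [ 0.5238 -0.097   0.0827] [ 0.5051 -0.1167  0.0626] [ 0.5424 -0.0856  0.0938]
top 731 ((0.4995483458042145, 0.17647646367549896), (0.16625748574733734, 0.11891725659370422), 62.2135009765625)
lid top top 770 ((0.5383197665214539, 0.24735170602798462), (0.05453823134303093, 0.11950181424617767), 64.10272979736328) [0.53633982 0.24694045 0.16463214] [0.16063543 0.16460733 0.16849036]
side 371 ((0.5056605935096741, 0.18822848796844482), (0.19741672277450562, 0.11773139983415604), 62.28307342529297)
lid top side 1025 ((0.5378630757331848, 0.24885773658752441), (0.05460294336080551, 0.11916432529687881), 61.87327194213867) [0.53660236 0.25305957 0.16313354] [0.15767188 0.16350611 0.16597217]
```

```bash
cat > fit.py <<'E'
from h import *
from scipy.optimize import least_squares
def box(q,c,h):
    d=np.abs(q-c)-h
    return np.linalg.norm(np.maximum(d,0),axis=1)+np.minimum(d.max(1),0)
def sdf(p,P):
    cx,cy,yaw,a=p
    c,s=np.cos(yaw),np.sin(yaw)
    d=P-[cx,cy,0]
    q=np.c_[d[:,0]*c+d[:,1]*s,-d[:,0]*s+d[:,1]*c,d[:,2]]
    # lower: outer box walls (floor + 4)
    f=[box(q,[0,0,3],[68,58,3]) if 0 else box(q,np.array([0,0,.003]),np.array([.068,.058,.003])),
       box(q,np.array([-.066,0,.014]),np.array([.002,.058,.014])),box(q,np.array([.066,0,.014]),np.array([.002,.058,.014])),
       box(q,np.array([0,.056,.014]),np.array([.068,.002,.014])),box(q,np.array([0,-.056,.014]),np.array([.068,.002,.014]))]
    # lid frame: rotate about y at hinge
    h=q-[.068,0,.028]
    # opening a: closed direction -x goes to up. point l -> R l ; -x -> (-cos a,0, sin a); z -> (sin a,0,cos a)
    lx=-( -np.cos(a)*h[:,0]+np.sin(a)*h[:,2]); lz=np.sin(a)*h[:,0]+np.cos(a)*h[:,2]
    l=np.c_[lx,h[:,1],lz]
    B=lambda lo,hi:box(l,(np.array(lo)+hi)/2,(np.array(hi)-lo)/2)
    f+=[B([-.136,-.058,.048],[0,.058,.052]),B([-.136,-.058,0],[-.132,.058,.052]),B([-.004,-.058,0],[0,.058,.052]),
        B([-.136,-.058,0],[0,-.054,.052]),B([-.136,.054,0],[0,.058,.052])]
    return np.min(f,0)
def fit(P,p0=(.4945,.1645,np.radians(62.3),1.57)):
    P=P.reshape(-1,3);P=P[~np.isnan(P[:,0])]
    c,s=np.cos(p0[2]),np.sin(p0[2]);d=P-[p0[0],p0[1],0]
    x=d[:,0]*c+d[:,1]*s;y=-d[:,0]*s+d[:,1]*c
    P=P[(x>-.09)&(x<.16)&(np.abs(y)<.08)&(P[:,2]>.012)]
    r_=least_squares(lambda p:sdf(p,P),p0,loss='cauchy',f_scale=.0015,diff_step=1e-4)
    return r_.x,len(P),np.median(np.abs(sdf(r_.x,P)))
if __name__=="__main__":
    import pickle
    D=pickle.load(open("D0.pkl","rb"))
    for k in("topP","sideP"): print(k,fit(D[k]))
    print(fit(np.vstack([D["topP"].reshape(-1,3),D["sideP"].reshape(-1,3)])))
E
python3 fit.py
```

```text
topP (array([0.49418945, 0.1661966 , 1.08236463, 1.52243765]), 1702, np.float64(0.0014264299379219136))
sideP (array([0.49599526, 0.16755085, 1.08970387, 1.54716491]), 3311, np.float64(0.0008163824692662691))
(array([0.49589047, 0.16766606, 1.08859848, 1.54512591]), 5013, np.float64(0.000992376044766513))
```

```bash
cat > fitt.py <<'E'
from h import *
from scipy.optimize import least_squares
# profile polygon (r,z): 
prof=np.array([(0,0),(28.5,0),(28.5,20),(12,20),(10,32),(19,80),(17,86),(12,91),(5,93.6),(0,94)])/1000
def sd(p,P):
    rr=np.hypot(P[:,0]-p[0],P[:,1]-p[1]);z=P[:,2]
    q=np.c_[rr,z];best=np.full(len(q),9.)
    for a,b in zip(prof[:-1],prof[1:]):
        t=np.clip(((q-a)@(b-a))/((b-a)@(b-a)),0,1)
        best=np.minimum(best,np.linalg.norm(q-a-t[:,None]*(b-a),axis=1))
    return best
def fit(D,c,p0):
    P=D[c+"P"].reshape(-1,3);col=D[c]["pixels"].reshape(-1,3).astype(int)
    m=(np.hypot(P[:,0]-p0[0],P[:,1]-p0[1])<.045)&(P[:,2]>.01)&~(col[:,2]-col[:,1]>40)
    P=P[m];r_=least_squares(lambda p:sd(p,P),p0,loss='cauchy',f_scale=.0015,diff_step=1e-4)
    return r_.x,len(P),np.median(np.abs(r_.fun))
if __name__=="__main__":
    import pickle
    D=pickle.load(open("D0.pkl","rb"))
    for c in("top","side"): print(c,fit(D,c,(.521,-.099)))
E
python3 fitt.py
```

```text
top (array([ 0.52329155, -0.10576383]), 273, np.float64(0.001790765064811923))
side (array([ 0.52372486, -0.10679641]), 316, np.float64(0.0012852232245100775))
```

```bash
python3 - <<'E'
from h import *
import pickle
print(r.hold_point_z,[a for a in dir(r) if a[0]!='_'])
D=pickle.load(open("D0.pkl","rb"))
P=np.vstack([D["topP"].reshape(-1,3),D["sideP"].reshape(-1,3)])
# height map 4cm cells
for x in np.arange(.9,.15,-.05):
    print(f"{x:.2f}",end=" ")
    for y in np.arange(.35,-.7,-.05):
        k=(abs(P[:,0]-x)<.025)&(abs(P[:,1]-y)<.025)
        print("%4d"%(1000*np.percentile(P[k,2],98)) if k.sum()>2 else "   .",end="")
    print()
E
```

```text
0.1547 ['PlanningError', 'cut_out', 'hand_in', 'hold_point_z', 'read_camera', 'state']
0.90    1   2   3 163 165 165   3 146 147  21   4 266 272 272   .   . 238 377 380 437 435
0.85    3 143 156 164 164 165 142 147 146 145   4 389 394 394 391   . 236 350 406 429 288
0.80  279 281 276  82 118 150 137 145 146 144   4 390 395 395 392   . 207 343 338 342 343
0.75   51  52   3   3   3  15  18  12   3   4   4 272 392 393 271  52 147 196 328 330 182
0.70   51  52   3   3   3   6  15   7   4   4   4 265 271 272 267  52 161 239   . 238 239
0.65    3  40   4   3   4   4   3   3   3   3   3 185 204 204 104  50 220 240  25 239 241
0.60    3   4 166 166   4   4   4  19   3   5   5   3  81  85   4  51  87 128  24 218 234
0.55    3 163 167 166  28  24   4  94  23  93   4   5  69  81   4  51  23  24  24 211 231
0.50    3 165 167  25  38  28   4   5   3  93  20  93  94   4   4  51  24 151 158 158 157
0.45    3   3  27  28  46  45   3   4   4   4  84  21  20   4   4  52  25  46  91  86  23
0.40    3   3   4   4  26   4  32   5   4  19  94   5  91  93  92  51 132 136 141 229 223
0.35   49  52   5   3   3   4  12   4  52  53  36   3  91  88  91  51 134 136 208 232 235
0.30   49  51  50   3   3   5   6   4  52  54   3   4  91  92  92  51 125 136 126 204 222
0.25    1   3   4   2   2   1   1   0   0   2   2   1   4   0   2  50  22  23  23  23  23
0.20 -831-828-829-828-830-830-828-831-831-832-825-824-829-828-830-831-825-195 628 561 502
```

```bash
cat > mv.py <<'E'
import numpy as np,pickle,sys
from scipy.spatial.transform import Rotation as R
F="cmd.pkl"
def Rq(q): return R.from_quat([q[1],q[2],q[3],q[0]])
def load(): p,m=pickle.load(open(F,"rb"));return np.array(p),R.from_matrix(m)
def save(p,Q): pickle.dump((np.array(p),Q.as_matrix()),open(F,"wb"))
def ori(phi,elev,sy=1):
    # phi heading deg, elev below horizontal deg; y_t az = phi+90*sy
    ph,e=np.radians([phi,elev]);h=np.array([np.cos(ph),np.sin(ph),0]);k=np.array([0,0,1.])
    z=np.cos(e)*h-np.sin(e)*k
    y=sy*np.array([-np.sin(ph),np.cos(ph),0]);x=np.cross(y,z)
    return R.from_matrix(np.c_[x,y,z])
def tcp(G,Q,off=0.155): return np.array(G)-off*Q.as_matrix()[:,2]
def rows(targets,g):
    """targets: list of (n_rows,pos,Q); straight lines/slerp. prints rows"""
    p0,Q0=load();out=[];p,Q=p0,Q0
    for n,tp,tQ in targets:
        rv=(Q.inv()*tQ).as_rotvec()
        for i in range(1,n+1):
            pi=p+(np.array(tp)-p)*i/n; Qi=Q*R.from_rotvec(rv*i/n)
            s=Q0.inv().apply(pi-p0)/.5; w=(Q0.inv()*Qi).as_rotvec()/np.radians(120)
            out.append((g if np.isscalar(g) else g[len(out)],)+tuple(np.round(s,3))+tuple(np.round(w,3)))
        print("step mm",round(1000*np.linalg.norm(np.array(tp)-p)/n,1),"deg",round(np.degrees(np.linalg.norm(rv))/n,2),"joined n",n)
        p,Q=np.array(tp),tQ
    print("; ".join(" ".join("%g"%v for v in o) for o in out))
    return out
def apply(last):
    """last: 'g x y z wx wy wz' of last row"""
    v=np.array([float(t) for t in last.split()]);p,Q=load()
    p=p+Q.apply(v[1:4]*.5);Q=Q*R.from_rotvec(v[4:]*np.radians(120));save(p,Q)
def check():
    from workcell import r
    s=r.state();p,Q=load();m=Rq(s["eef_rot"])
    print("t",round(s["time_s"],2),"pos",s["position"].round(4),"cmd",p.round(4),"err mm",(1000*(s["position"]-p)).round(1),"ang deg",round(np.degrees((Q.inv()*m).magnitude()),2),"gap",round(s["finger_gap"],4))
    print("q",s["qpos"].round(3),"F",s["wrist_force"].round(2),"T",s["torque"].round(2))
    return s
E
python3 - <<'E'
from mv import *
from workcell import r
s=r.state();save(s["position"],Rq(s["eef_rot"]))
p,Q=load();print(Q.as_matrix().round(3))
rows([(10,[.45,-.40,.52],Q)],1)
E
```

```text
[[ 0.969  0.245  0.   ]
 [ 0.245 -0.969 -0.   ]
 [ 0.     0.    -1.   ]]
step mm 38.8 deg 0.0 joined n 10
1 0.068 -0.03 -0.023 0 0 0; 1 0.135 -0.061 -0.046 0 0 0; 1 0.203 -0.091 -0.069 0 0 0; 1 0.271 -0.121 -0.092 0 0 0; 1 0.338 -0.152 -0.115 0 0 0; 1 0.406 -0.182 -0.138 0 0 0; 1 0.473 -0.213 -0.161 0 0 0; 1 0.541 -0.243 -0.184 0 0 0; 1 0.609 -0.273 -0.207 0 0 0; 1 0.676 -0.304 -0.231 0 0 0
```

move_arm --steps "1 0.06 -0.03 -0.04 0 0 0; 1 0.13 -0.06 -0.08 0 0 0; 1 0.2 -0.09 -0.11 0 0 0; 1 0.27 -0.12 -0.14 0 0 0; 1 0.34 -0.15 -0.16 0 0 0; 1 0.41 -0.18 -0.18 0 0 0; 1 0.475 -0.21 -0.2 0 0 0; 1 0.54 -0.24 -0.21 0 0 0; 1 0.61 -0.27 -0.22 0 0 0; 1 0.67 -0.3 -0.23 0 0 0" --grip_force 100

```text
time_s: 1.73
position: [0.4491, -0.4007, 0.5202]
eef_rot: [0.0, 0.992, 0.124, 0.0]
wrist_force: [1.4, -0.3, 0.4]
finger_gap: 0.0856
```

```bash
python3 - <<'E'
from mv import *
p,Q=load();save([.1593,-.63,.405],Q)
apply("1 0.67 -0.3 -0.23 0 0 0");check()
Q1=ori(190,40);G=np.array([.5235,-.1063,.048])
print(Q1.as_matrix().round(3),tcp(G,Q1,.155+.12),tcp(G,Q1))
rows([(10,tcp(G,Q1,.155+.13)+[0,0,.05],Q1)],1)
E
```

```text
t 1.73 pos [ 0.4491 -0.4007  0.5202] cmd [ 0.4473 -0.4024  0.52  ] err mm [1.8 1.7 0.2] ang deg 0.06 gap 0.0856
q [ 0.799  0.211 -0.176  1.389  0.036  1.545 -0.696] F [ 1.36 -0.33  0.35] T [ 0.01 -0.01  0.01]
[[ 0.633  0.174 -0.754]
 [ 0.112 -0.985 -0.133]
 [-0.766  0.    -0.643]] [ 0.73096179 -0.06971889  0.22476659] [ 0.64043301 -0.08568156  0.14763208]
step mm 50.3 deg 5.02 joined n 10
1 0.073 -0.05 0.048 0.002 -0.042 0.003; 1 0.146 -0.101 0.096 0.003 -0.083 0.007; 1 0.219 -0.151 0.143 0.005 -0.125 0.01; 1 0.291 -0.202 0.191 0.006 -0.167 0.013; 1 0.364 -0.252 0.239 0.008 -0.208 0.016; 1 0.437 -0.303 0.287 0.009 -0.25 0.02; 1 0.51 -0.353 0.334 0.011 -0.292 0.023; 1 0.583 -0.404 0.382 0.012 -0.333 0.026; 1 0.656 -0.454 0.43 0.014 -0.375 0.029; 1 0.728 -0.505 0.478 0.015 -0.416 0.033
```

```bash
python3 - <<'E'
from mv import *
rows([(10,[.54,-.11,.45],ori(190,65))],1)
E
```

```text
step mm 31.5 deg 2.53 joined n 10
1 0.032 -0.052 0.014 0.001 -0.021 0.003; 1 0.065 -0.104 0.028 0.002 -0.042 0.007; 1 0.097 -0.156 0.042 0.002 -0.062 0.01; 1 0.129 -0.209 0.056 0.003 -0.083 0.014; 1 0.162 -0.261 0.07 0.004 -0.104 0.017; 1 0.194 -0.313 0.084 0.005 -0.125 0.021; 1 0.226 -0.365 0.098 0.005 -0.146 0.024; 1 0.259 -0.417 0.112 0.006 -0.167 0.028; 1 0.291 -0.469 0.126 0.007 -0.187 0.031; 1 0.323 -0.522 0.14 0.008 -0.208 0.034
```

move_arm --steps "1 0.032 -0.052 0.014 0.001 -0.021 0.003; 1 0.065 -0.104 0.028 0.002 -0.042 0.007; 1 0.097 -0.156 0.042 0.002 -0.062 0.01; 1 0.129 -0.209 0.056 0.003 -0.083 0.014; 1 0.162 -0.261 0.07 0.004 -0.104 0.017; 1 0.194 -0.313 0.084 0.005 -0.125 0.021; 1 0.226 -0.365 0.098 0.005 -0.146 0.024; 1 0.259 -0.417 0.112 0.006 -0.167 0.028; 1 0.291 -0.469 0.126 0.007 -0.187 0.031; 1 0.323 -0.522 0.14 0.008 -0.208 0.034"

```text
time_s: 2.57
position: [0.5402, -0.1086, 0.4497]
eef_rot: [0.019, 0.972, 0.085, -0.216]
wrist_force: [-0.4, -0.1, 0.4]
finger_gap: 0.085
```

```bash
python3 - <<'E'
from mv import *
apply("1 0.323 -0.522 0.14 0.008 -0.208 0.034");check()
Q1=ori(190,40);G=np.array([.5235,-.1063,.048])
rows([(10,tcp(G,Q1,.155+.13),Q1)],1)
E
```

```text
t 2.57 pos [ 0.5402 -0.1086  0.4497] cmd [ 0.5398 -0.1098  0.45  ] err mm [ 0.3  1.2 -0.3] ang deg 0.1 gap 0.085
q [ 0.371  0.299 -0.366  1.47   0.184  1.824 -1.392] F [-0.35 -0.13  0.39] T [ 0.1  -0.43  0.06]
step mm 29.8 deg 2.5 joined n 10
1 0.055 -0.001 0.023 -0 -0.021 0; 1 0.111 -0.002 0.045 -0 -0.042 0; 1 0.166 -0.004 0.068 -0 -0.063 0; 1 0.221 -0.005 0.09 -0 -0.083 0; 1 0.276 -0.006 0.113 -0 -0.104 0; 1 0.332 -0.007 0.135 -0 -0.125 0; 1 0.387 -0.008 0.158 -0 -0.146 0; 1 0.442 -0.009 0.18 -0 -0.167 0; 1 0.497 -0.011 0.203 -0 -0.188 0; 1 0.553 -0.012 0.225 -0 -0.209 0.001
```

move_arm --steps "1 0.055 -0.001 0.023 0 -0.021 0; 1 0.111 -0.002 0.045 0 -0.042 0; 1 0.166 -0.004 0.068 0 -0.063 0; 1 0.221 -0.005 0.09 0 -0.083 0; 1 0.276 -0.006 0.113 0 -0.104 0; 1 0.332 -0.007 0.135 0 -0.125 0; 1 0.387 -0.008 0.158 0 -0.146 0; 1 0.442 -0.009 0.18 0 -0.167 0; 1 0.497 -0.011 0.203 0 -0.188 0; 1 0.553 -0.012 0.225 0 -0.209 0.001"

```text
time_s: 3.4
position: [0.7259, -0.0718, 0.234]
eef_rot: [0.031, 0.905, 0.08, -0.417]
wrist_force: [0.0, -0.7, -2.9]
finger_gap: 0.0855
```

```bash
python3 - <<'E'
from mv import *
apply("1 0.553 -0.012 0.225 0 -0.209 0.001");check()
from h import *
d=r.read_camera("side");crop(d,220,60,460,260,3,"pics/s1.png")
d=r.read_camera("top");crop(d,260,120,480,280,3,"pics/t1.png")
Q1=ori(190,40);G=np.array([.5235,-.1063,.048])
rows([(10,tcp(G,Q1,.155),Q1)],1)
E
```

```text
t 3.4 pos [ 0.7259 -0.0718  0.234 ] cmd [ 0.7388 -0.0683  0.2313] err mm [-12.9  -3.5   2.7] ang deg 0.87 gap 0.0855
q [ 0.048  0.96  -0.09   0.956  0.193  2.085 -1.414] F [ 0.05 -0.73 -2.88] T [ 0.21 -0.86 -0.01]
step mm 13.0 deg 0.01 joined n 10
1 -0 0 0.026 -0 0 -0; 1 -0 0 0.052 -0 0 -0; 1 -0 0 0.078 -0 0 -0; 1 -0 0 0.104 -0 0 -0; 1 -0 0 0.13 -0 0 -0; 1 -0 0 0.156 -0 0 -0; 1 -0 0 0.182 -0 0 -0; 1 -0 0 0.209 -0 0 -0; 1 -0 0 0.235 -0 0 -0; 1 -0 0 0.261 -0 0 -0
```

View pics/s1.png

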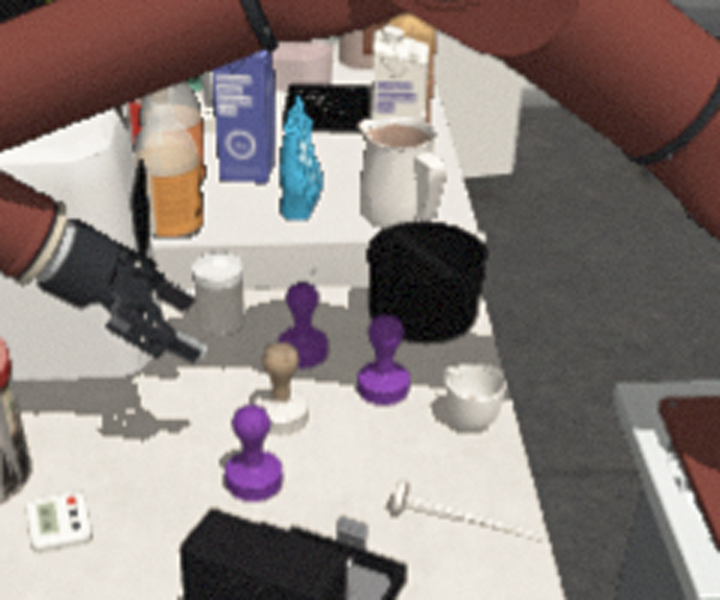

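View pics/t1.png

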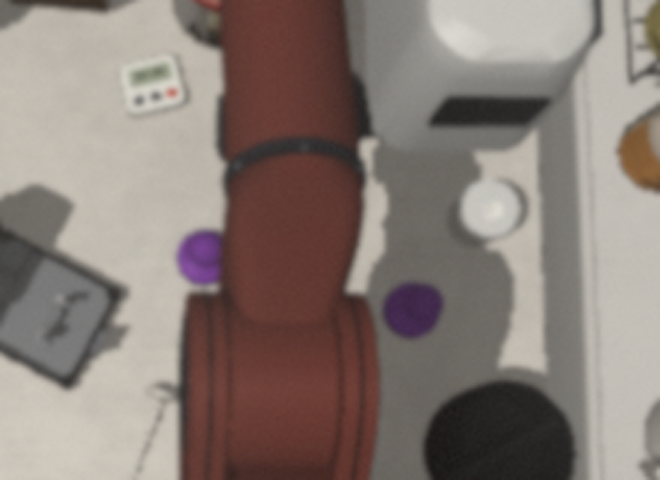

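```bash
python3 - <<'E'
from mv import *
Q1=ori(190,43);G=np.array([.5235,-.1063,.048])
rows([(7,tcp(G,Q1,.155+.075),Q1),(3,tcp(G,Q1,.155+.075),Q1)],1)
E
```

```text
step mm 8.1 deg 0.44 joined n 7
step mm 0.0 deg 0.0 joined n 3
1 -0.003 0 0.016 -0 0.004 -0; 1 -0.007 0 0.032 -0 0.007 -0; 1 -0.01 0 0.048 -0 0.011 -0; 1 -0.014 0 0.064 -0 0.015 -0; 1 -0.017 0 0.079 -0 0.018 -0; 1 -0.021 0 0.095 -0 0.022 -0; 1 -0.024 0 0.111 -0 0.025 -0; 1 -0.024 0 0.111 -0 0.025 -0; 1 -0.024 0 0.111 -0 0.025 -0; 1 -0.024 0 0.111 -0 0.025 -0
```

move_arm --steps "1 -0.003 0 0.016 0 0.004 0; 1 -0.007 0 0.032 0 0.007 0; 1 -0.01 0 0.048 0 0.011 0; 1 -0.014 0 0.064 0 0.015 0; 1 -0.017 0 0.079 0 0.018 0; 1 -0.021 0 0.095 0 0.022 0; 1 -0.024 0 0.111 0 0.025 0; 1 -0.024 0 0.111 0 0.025 0; 1 -0.024 0 0.111 0 0.025 0; 1 -0.024 0 0.111 0 0.025 0"

```text
time_s: 4.33
position: [0.676, -0.0814, 0.2131]
eef_rot: [0.03, 0.917, 0.079, -0.39]
wrist_force: [-0.0, 0.5, 0.0]
finger_gap: 0.0855
```

```bash
python3 - <<'E'
from mv import *
apply("1 -0.024 0 0.111 0 0.025 0");check()
E
```

```text
t 4.33 pos [ 0.676  -0.0814  0.2131] cmd [ 0.6893 -0.077   0.2049] err mm [-13.3  -4.5   8.2] ang deg 1.1 gap 0.0855
q [ 0.078  0.85  -0.104  1.184  0.188  1.909 -1.434] F [-0.02  0.47  0.01] T [ 0.08 -0.74 -0.03]
```

```bash
python3 - <<'E'
from mv import *
from workcell import r
s=r.state();save(s["position"],Rq(s["eef_rot"]))
Q1=ori(190,43);G=np.array([.5235,-.1063,.048])
rows([(4,tcp(G,Q1,.155+.06),Q1),(6,tcp(G,Q1,.155),Q1)],1)
E
```

```text
step mm 4.7 deg 0.26 joined n 4
step mm 10.0 deg 0.0 joined n 6
1 0.008 -0.001 0.005 -0.001 -0.002 0; 1 0.015 -0.002 0.011 -0.002 -0.004 0; 1 0.023 -0.003 0.016 -0.003 -0.006 0.001; 1 0.03 -0.004 0.022 -0.004 -0.008 0.001; 1 0.03 -0.004 0.042 -0.004 -0.008 0.001; 1 0.03 -0.003 0.062 -0.004 -0.008 0.001; 1 0.029 -0.003 0.082 -0.004 -0.008 0.001; 1 0.029 -0.003 0.102 -0.004 -0.008 0.001; 1 0.029 -0.003 0.122 -0.004 -0.008 0.001; 1 0.028 -0.003 0.142 -0.004 -0.008 0.001
```

move_arm --steps "1 0.008 -0.001 0.005 -0.001 -0.002 0; 1 0.015 -0.002 0.011 -0.002 -0.004 0; 1 0.023 -0.003 0.016 -0.003 -0.006 0.001; 1 0.03 -0.004 0.022 -0.004 -0.008 0.001; 1 0.03 -0.004 0.042 -0.004 -0.008 0.001; 1 0.03 -0.003 0.062 -0.004 -0.008 0.001; 1 0.029 -0.003 0.082 -0.004 -0.008 0.001; 1 0.029 -0.003 0.102 -0.004 -0.008 0.001; 1 0.029 -0.003 0.122 -0.004 -0.008 0.001; 1 0.028 -0.003 0.142 -0.004 -0.008 0.001"

```text
time_s: 5.17
position: [0.634, -0.0867, 0.1514]
eef_rot: [0.035, 0.913, 0.08, -0.399]
wrist_force: [-0.3, -0.4, -0.2]
finger_gap: 0.0857
```

```bash
python3 - <<'E'
from mv import *
apply("1 0.028 -0.003 0.142 -0.004 -0.008 0.001");check()
from h import *
d=r.read_camera("side");crop(d,250,110,410,230,4.5,"pics/s2.png")
p,Q=load();G=p+Q.apply([0,0,.155]);print("G",G, project(d,G))
E
```

```text
t 5.17 pos [ 0.634  -0.0867  0.1514] cmd [ 0.6349 -0.0865  0.1538] err mm [-0.8 -0.1 -2.3] ang deg 0.15 gap 0.0857
q [ 0.089  0.849 -0.103  1.337  0.199  1.778 -1.453] F [-0.31 -0.35 -0.18] T [ 0.12 -0.75  0.01]
G [ 0.52315286 -0.10616886  0.04810658] [[313.40565908 187.53012449]]
```

View pics/s2.png

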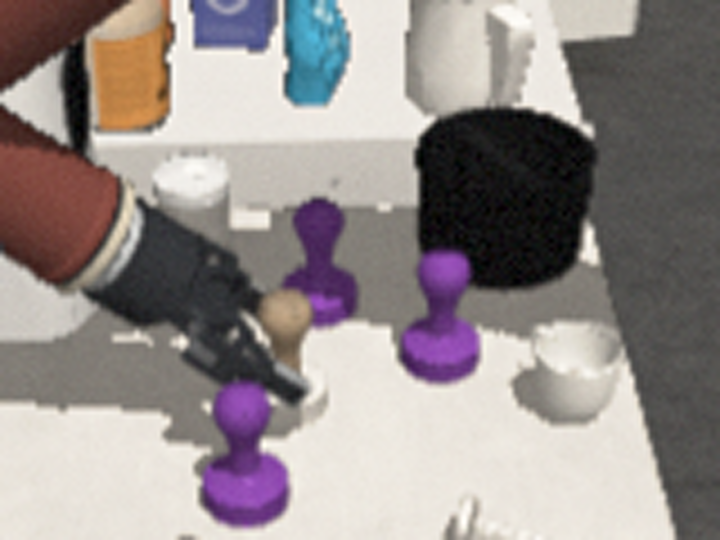

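move_arm --steps "0.2 0 0 0 0 0 0; -0.2 0 0 0 0 0 0; -1 0 0 0 0 0 0; -1 0 0 0 0 0 0; -1 0 0 0 0 0 0; -1 0 0 0 0 0 0; -1 0 0 0 0 0 0; -1 0 0 0 0 0 0; -1 0 0 0 0 0 0; -1 0 0 0 0 0 0" --grip_force 100

```text
time_s: 6.05
position: [0.6348, -0.0869, 0.1532]
eef_rot: [0.035, 0.913, 0.08, -0.398]
wrist_force: [2.0, -1.0, 5.0]
finger_gap: 0.0279
```

```bash
python3 - <<'E'
from mv import *
check()
from h import *
d=r.read_camera("side");crop(d,250,110,410,230,4.5,"pics/s3.png")
p,Q=load();T=p+np.array([0,0,.06])
rows([(7,T,Q),(3,T,Q)],-1)
E
```

```text
t 6.05 pos [ 0.6348 -0.0869  0.1532] cmd [ 0.6349 -0.0865  0.1538] err mm [-0.1 -0.4 -0.6] ang deg 0.07 gap 0.0279
q [ 0.089  0.847 -0.103  1.335  0.199  1.78  -1.452] F [ 1.99 -1.05  5.02] T [ 0.03 -0.26  0.19]
step mm 8.6 deg 0.0 joined n 7
step mm 0.0 deg 0.0 joined n 3
-1 -0.013 -0 -0.012 0 0 0; -1 -0.025 -0 -0.023 0 0 0; -1 -0.038 -0 -0.035 0 0 0; -1 -0.05 -0 -0.047 0 0 0; -1 -0.063 -0 -0.058 0 0 0; -1 -0.075 -0 -0.07 0 0 0; -1 -0.088 -0 -0.082 0 0 0; -1 -0.088 -0 -0.082 0 0 0; -1 -0.088 -0 -0.082 0 0 0; -1 -0.088 -0 -0.082 0 0 0
```

View pics/s3.png

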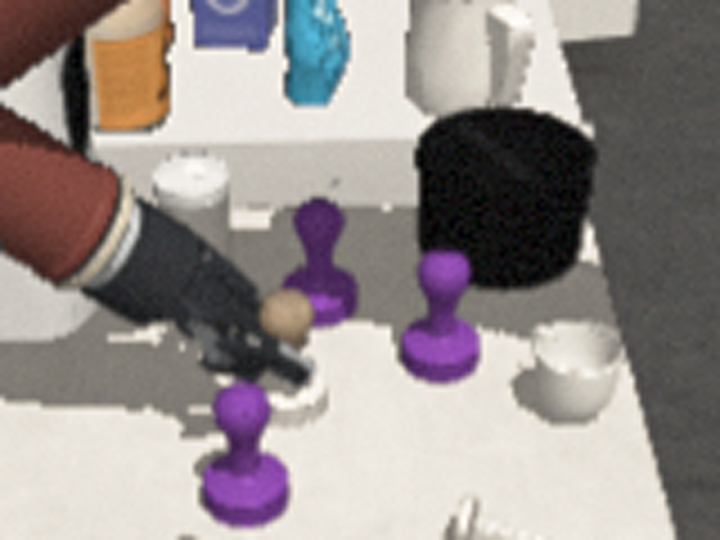

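move_arm --steps "-1 -0.013 0 -0.012 0 0 0; -1 -0.025 0 -0.023 0 0 0; -1 -0.038 0 -0.035 0 0 0; -1 -0.05 0 -0.047 0 0 0; -1 -0.063 0 -0.058 0 0 0; -1 -0.075 0 -0.07 0 0 0; -1 -0.088 0 -0.082 0 0 0; -1 -0.088 0 -0.082 0 0 0; -1 -0.088 0 -0.082 0 0 0; -1 -0.088 0 -0.082 0 0 0" --grip_force 120

```text
time_s: 6.93
position: [0.6344, -0.0867, 0.2123]
eef_rot: [0.035, 0.913, 0.08, -0.398]
wrist_force: [0.6, -0.3, -4.9]
finger_gap: 0.0273
```

```bash
python3 - <<'E'
from mv import *
apply("-1 -0.088 0 -0.082 0 0 0")
check()
from h import *
d=r.read_camera("side");crop(d,250,90,410,230,4,"pics/s4.png")
E
```

```text
t 6.93 pos [ 0.6344 -0.0867  0.2123] cmd [ 0.6349 -0.0865  0.2139] err mm [-0.4 -0.2 -1.6] ang deg 0.12 gap 0.0273
q [ 0.089  0.779 -0.103  1.32   0.196  1.862 -1.438] F [ 0.6  -0.33 -4.94] T [ 0.26 -1.42 -0.04]
```

View pics/s4.png

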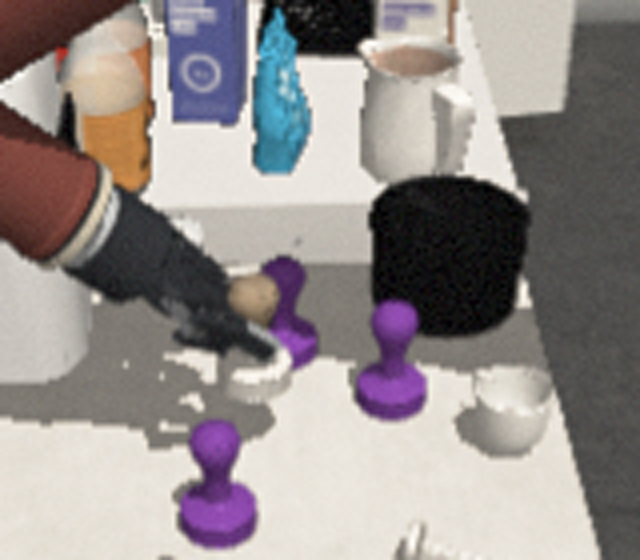

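```bash
cat > plan.py <<'E'
from mv import *
CX,CY,YAW=.495,.1670,1.0873
S=.0475
def c2w(v):
    c,s=np.cos(YAW),np.sin(YAW);return np.array([CX+v[0]*c-v[1]*s,CY+v[0]*s+v[1]*c,v[2]])
def place(fx,fz,tilt,y=0,S_=S,elev0=43):
    t=np.radians(tilt);g=np.array([fx-S_*np.cos(t),y,fz+S_*np.sin(t)])
    Q=ori(np.degrees(YAW)+180,elev0+90-tilt);return tcp(c2w(g),Q),Q
E
python3 - <<'E'
from plan import *
p,Q=load()
print(place(.045,.15,20)[0],place(.0658,.0386,18)[0],place(.0658,.0386,18)[1].as_matrix().round(2))
pm=p+np.array([-.02,.04,.12]);Qm=ori(205,60)
rows([(10,pm,Qm)],-1)
E
```

```text
[0.46701496 0.11370156 0.30892421] [0.47413582 0.12726347 0.19375601] [[ 0.42  0.89  0.2 ]
 [ 0.8  -0.46  0.37]
 [ 0.42  0.   -0.91]]
step mm 12.8 deg 2.27 joined n 10
-1 -0.019 -0.009 -0.014 -0.008 0.014 -0.01; -1 -0.039 -0.017 -0.029 -0.016 0.028 -0.02; -1 -0.058 -0.026 -0.043 -0.023 0.042 -0.029; -1 -0.077 -0.034 -0.058 -0.031 0.056 -0.039; -1 -0.097 -0.043 -0.072 -0.039 0.071 -0.049; -1 -0.116 -0.051 -0.087 -0.047 0.085 -0.059; -1 -0.135 -0.06 -0.101 -0.055 0.099 -0.069; -1 -0.154 -0.069 -0.116 -0.063 0.113 -0.079; -1 -0.174 -0.077 -0.13 -0.07 0.127 -0.088; -1 -0.193 -0.086 -0.145 -0.078 0.141 -0.098
```

move_arm --steps "-1 -0.019 -0.009 -0.014 -0.008 0.014 -0.01; -1 -0.039 -0.017 -0.029 -0.016 0.028 -0.02; -1 -0.058 -0.026 -0.043 -0.023 0.042 -0.029; -1 -0.077 -0.034 -0.058 -0.031 0.056 -0.039; -1 -0.097 -0.043 -0.072 -0.039 0.071 -0.049; -1 -0.116 -0.051 -0.087 -0.047 0.085 -0.059; -1 -0.135 -0.06 -0.101 -0.055 0.099 -0.069; -1 -0.154 -0.069 -0.116 -0.063 0.113 -0.079; -1 -0.174 -0.077 -0.13 -0.07 0.127 -0.088; -1 -0.193 -0.086 -0.145 -0.078 0.141 -0.098"

```text
time_s: 7.82
position: [0.6144, -0.0464, 0.3325]
eef_rot: [0.056, 0.943, 0.209, -0.254]
wrist_force: [-0.2, -0.6, -3.9]
finger_gap: 0.027
```

```bash
python3 - <<'E'
from plan import *
apply("-1 -0.193 -0.086 -0.145 -0.078 0.141 -0.098")
check()
from h import *
d=r.read_camera("side");crop(d,250,60,410,230,3.5,"pics/s5.png")
T,Qt=place(.0,.20,20)
Qm=ori(228,90)
print(T)
rows([(10,[.52,.03,.35],Qm)],-1)
E
```

```text
t 7.82 pos [ 0.6144 -0.0464  0.3325] cmd [ 0.6149 -0.0464  0.3339] err mm [-0.5 -0.  -1.4] ang deg 0.14 gap 0.027
q [ 0.079  0.504 -0.188  1.433  0.254  1.717 -1.271] F [-0.17 -0.59 -3.94] T [ 0.41 -0.9   0.  ]
[0.44609547 0.07385968 0.35892421]
step mm 12.3 deg 3.77 joined n 10
-1 -0.011 -0.022 0.003 -0.005 0.025 -0.019; -1 -0.022 -0.044 0.005 -0.01 0.049 -0.038; -1 -0.033 -0.066 0.008 -0.015 0.074 -0.056; -1 -0.044 -0.087 0.01 -0.02 0.099 -0.075; -1 -0.055 -0.109 0.013 -0.025 0.123 -0.094; -1 -0.066 -0.131 0.016 -0.03 0.148 -0.113; -1 -0.076 -0.153 0.018 -0.035 0.173 -0.131; -1 -0.087 -0.175 0.021 -0.04 0.197 -0.15; -1 -0.098 -0.197 0.023 -0.045 0.222 -0.169; -1 -0.109 -0.219 0.026 -0.05 0.247 -0.188
```

View pics/s5.png

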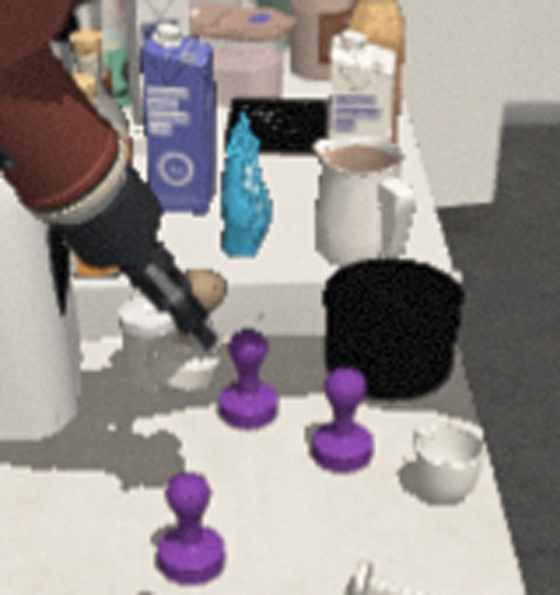

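move_arm --steps "-1 -0.011 -0.022 0.003 -0.005 0.025 -0.019; -1 -0.022 -0.044 0.005 -0.01 0.049 -0.038; -1 -0.033 -0.066 0.008 -0.015 0.074 -0.056; -1 -0.044 -0.087 0.01 -0.02 0.099 -0.075; -1 -0.055 -0.109 0.013 -0.025 0.123 -0.094; -1 -0.066 -0.131 0.016 -0.03 0.148 -0.113; -1 -0.076 -0.153 0.018 -0.035 0.173 -0.131; -1 -0.087 -0.175 0.021 -0.04 0.197 -0.15; -1 -0.098 -0.197 0.023 -0.045 0.222 -0.169; -1 -0.109 -0.219 0.026 -0.05 0.247 -0.188"

```text
time_s: 8.7
position: [0.519, 0.0302, 0.3479]
eef_rot: [-0.001, 0.913, 0.407, -0.001]
wrist_force: [1.0, 0.3, -4.4]
finger_gap: 0.0273
```

```bash
python3 - <<'E'
from plan import *
apply("-1 -0.109 -0.219 0.026 -0.05 0.247 -0.188")
check()
T,Qt=place(.0,.18,20)
rows([(9,T,Qt),(1,T,Qt)],-1)
E
```

```text
t 8.7 pos [0.519  0.0302 0.3479] cmd [0.52   0.0302 0.35  ] err mm [-1. -0. -2.] ang deg 0.18 gap 0.0273
q [ 0.173  0.131 -0.34   1.838  0.045  1.183 -0.913] F [ 0.96  0.35 -4.45] T [-0.03  0.03  0.05]
step mm 9.6 deg 3.0 joined n 9
step mm 0.0 deg 0.0 joined n 1
-1 -0.004 -0.019 0.002 0.003 0.021 -0.013; -1 -0.008 -0.037 0.005 0.005 0.042 -0.026; -1 -0.011 -0.056 0.007 0.008 0.063 -0.039; -1 -0.015 -0.075 0.01 0.01 0.085 -0.052; -1 -0.019 -0.093 0.012 0.013 0.106 -0.065; -1 -0.023 -0.112 0.015 0.016 0.127 -0.078; -1 -0.026 -0.131 0.017 0.018 0.148 -0.091; -1 -0.03 -0.15 0.02 0.021 0.169 -0.104; -1 -0.034 -0.168 0.022 0.024 0.19 -0.117; -1 -0.034 -0.168 0.022 0.024 0.19 -0.117
```

move_arm --steps "-1 -0.004 -0.019 0.002 0.003 0.021 -0.013; -1 -0.008 -0.037 0.005 0.005 0.042 -0.026; -1 -0.011 -0.056 0.007 0.008 0.063 -0.039; -1 -0.015 -0.075 0.01 0.01 0.085 -0.052; -1 -0.019 -0.093 0.012 0.013 0.106 -0.065; -1 -0.023 -0.112 0.015 0.016 0.127 -0.078; -1 -0.026 -0.131 0.017 0.018 0.148 -0.091; -1 -0.03 -0.15 0.02 0.021 0.169 -0.104; -1 -0.034 -0.168 0.022 0.024 0.19 -0.117; -1 -0.034 -0.168 0.022 0.024 0.19 -0.117"

```text
time_s: 9.53
position: [0.4442, 0.0738, 0.3365]
eef_rot: [-0.105, 0.839, 0.507, 0.168]
wrist_force: [-0.3, -0.4, -5.9]
finger_gap: 0.0274
```

```bash
python3 - <<'E'
from plan import *
apply("-1 -0.034 -0.168 0.022 0.024 0.19 -0.117")
check()
from h import *
import pickle
D={}
for c in("side","top"):
    d=r.read_camera(c);D[c]=d;D[c+"P"]=cloud(d)
pickle.dump(D,open("D1.pkl","wb"))
crop(D["side"],250,150,410,310,3.7,"pics/s6.png")
crop(D["top"],200,150,340,280,4.5,"pics/t6.png")
E
```

```text
t 9.53 pos [0.4442 0.0738 0.3365] cmd [0.4462 0.0737 0.339 ] err mm [-2.   0.  -2.5] ang deg 0.32 gap 0.0274
q [ 0.234 -0.076 -0.343  2.099 -0.449  0.936 -0.358] F [-0.29 -0.39 -5.91] T [-0.78  0.42 -0.03]
```

View pics/s6.png

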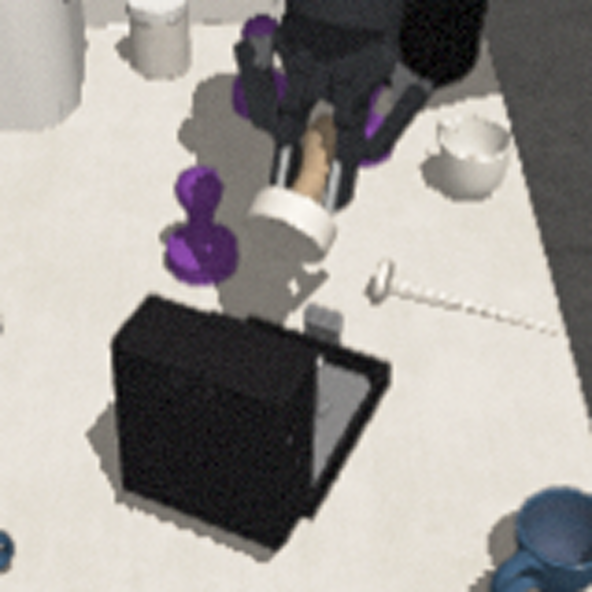

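View pics/t6.png

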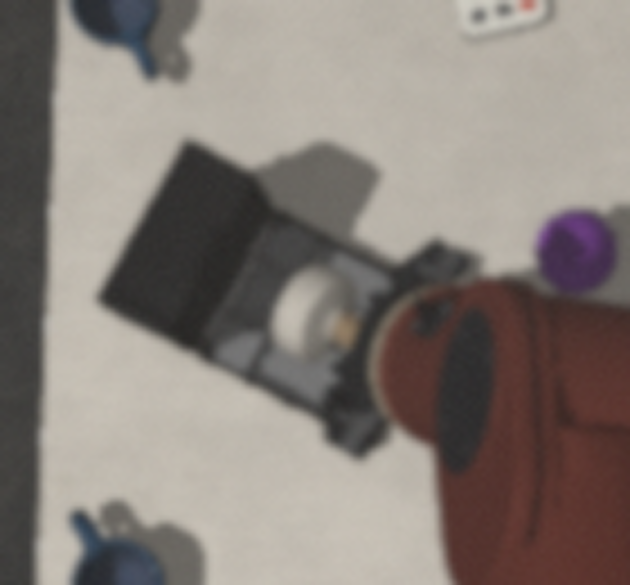

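```bash
cat > fith.py <<'E'
from plan import *
from h import *
from fitt import prof
from scipy.optimize import least_squares
def sdl(rr,z):
    q=np.c_[rr,z];best=np.full(len(q),9.)
    for a,b in zip(prof[:-1],prof[1:]):
        t=np.clip(((q-a)@(b-a))/((b-a)@(b-a)),0,1)
        best=np.minimum(best,np.linalg.norm(q-a-t[:,None]*(b-a),axis=1))
    return best
def axis(az,el):
    return np.array([np.cos(el)*np.cos(az),np.cos(el)*np.sin(az),np.sin(el)])
def res(p,P):
    F=p[:3];a=axis(p[3],p[4]);d=P-F;z=d@a
    return sdl(np.linalg.norm(d-z[:,None]*a,axis=1),z)
def run(D,F0,tilt0,cams=("top","side")):
    out={}
    az0=YAW+np.pi
    Ps=[]
    for c in cams:
        P=D[c+"P"].reshape(-1,3);col=D[c]["pixels"].reshape(-1,3).astype(int)
        a=axis(az0,tilt0);d=P-F0;z=d@a;rr=np.linalg.norm(d-z[:,None]*a,axis=1)
        br=col.sum(1)
        light=(br>330)&(z>-.01)&(z<.025)&(rr<.036)
        wood=(col[:,0]-col[:,2]>25)&(z>0.02)&(z<.1)&(rr<.025)&(col[:,0]>90)
        out[c]=P[light|wood];
    for k,P in list(out.items())+[("both",np.vstack(list(out.values())))]:
        s=least_squares(res,[*F0,az0,tilt0],args=(P,),loss='cauchy',f_scale=.0015,diff_step=1e-4)
        x=s.x;c,sn=np.cos(YAW),np.sin(YAW);dx,dy=x[0]-CX,x[1]-CY
        print(k,len(P),"F case mm",np.round([1000*(dx*c+dy*sn),1000*(-dx*sn+dy*c),1000*x[2]],1),"az err deg",round(np.degrees(x[3]-az0),1),"tilt",round(np.degrees(x[4]),1),"med",round(1000*np.median(s.fun),2))
if __name__=="__main__":
    import pickle,sys
    D=pickle.load(open(sys.argv[1],"rb"))
    from workcell import r
    s=r.state();Q=Rq(s["eef_rot"])
    a0=ori(190,43).inv().apply([0,0,1]);a=Q.apply(a0)
    G=s["position"]+Q.apply([0,0,.155]);F0=G-S*a;dx,dy=F0[:2]-[CX,CY]
    c,sn=np.cos(YAW),np.sin(YAW)
    print("expected case",np.round([1000*(dx*c+dy*sn),1000*(-dx*sn+dy*c),1000*F0[2]],1),"tilt",np.degrees(np.arcsin(a[2])).round(1))
    run(D,F0,np.arcsin(a[2]))
E
python3 fith.py D1.pkl
```

```text
expected case [ -1.4   0.5 178. ] tilt 20.2
top 224 F case mm [ -2.8   1.4 177.9] az err deg -0.9 tilt 18.7 med 1.0
side 525 F case mm [ -1.3   2.1 175.4] az err deg 0.4 tilt 19.3 med 0.75
both 749 F case mm [ -1.2   2.1 176.4] az err deg 0.8 tilt 18.5 med 0.89
```

```bash
python3 - <<'E'
from plan import *
T1,Q1=place(.045+.002,.080,20,-.0018)
rows([(9,T1,Q1),(1,T1,Q1)],-1)
E
```

```text
step mm 12.3 deg 0.01 joined n 9
step mm 0.0 deg 0.0 joined n 1
-1 0.001 0 0.025 -0 0 -0; -1 0.002 0.001 0.049 -0 0 -0; -1 0.003 0.001 0.074 -0 0 -0; -1 0.004 0.002 0.098 -0 0 -0; -1 0.005 0.002 0.123 -0 0 -0; -1 0.006 0.002 0.147 -0 0 -0; -1 0.007 0.003 0.172 -0 0 -0; -1 0.008 0.003 0.196 -0 0 -0; -1 0.009 0.004 0.221 -0 0 -0; -1 0.009 0.004 0.221 -0 0 -0
```

move_arm --steps "-1 0.001 0 0.025 0 0 0; -1 0.002 0.001 0.049 0 0 0; -1 0.003 0.001 0.074 0 0 0; -1 0.004 0.002 0.098 0 0 0; -1 0.005 0.002 0.123 0 0 0; -1 0.006 0.002 0.147 0 0 0; -1 0.007 0.003 0.172 0 0 0; -1 0.008 0.003 0.196 0 0 0; -1 0.009 0.004 0.221 0 0 0; -1 0.009 0.004 0.221 0 0 0"

```text
time_s: 10.47
position: [0.4695, 0.115, 0.2359]
eef_rot: [-0.105, 0.839, 0.506, 0.167]
wrist_force: [-1.4, -0.2, -4.5]
finger_gap: 0.0272
```

```bash
python3 - <<'E'
from plan import *
apply("-1 0.009 0.004 0.221 0 0 0")
check()
from h import *
import pickle
D={}
for c in("side","top"):
    d=r.read_camera(c);D[c]=d;D[c+"P"]=cloud(d)
pickle.dump(D,open("D2.pkl","wb"))
crop(D["top"],200,150,340,280,4.5,"pics/t7.png")
crop(D["side"],250,150,410,310,3.7,"pics/s7.png")
E
python3 fith.py D2.pkl
```

```text
t 10.47 pos [0.4695 0.115  0.2359] cmd [0.4698 0.1147 0.239 ] err mm [-0.3  0.3 -3.2] ang deg 0.36 gap 0.0272
q [ 0.167  0.125 -0.399  2.141 -0.418  0.668 -0.405] F [-1.39 -0.19 -4.5 ] T [-0.72  0.51  0.04]
expected case [46.6 -1.5 78.5] tilt 20.1
top 163 F case mm [44.  -1.4 77.9] az err deg 0.5 tilt 21.2 med 1.02
side 110 F case mm [25.6 -1.6 77.8] az err deg 0.2 tilt 28.6 med 0.94
both 273 F case mm [44.3 -0.9 77.7] az err deg 1.0 tilt 18.4 med 1.33
```

View pics/t7.png

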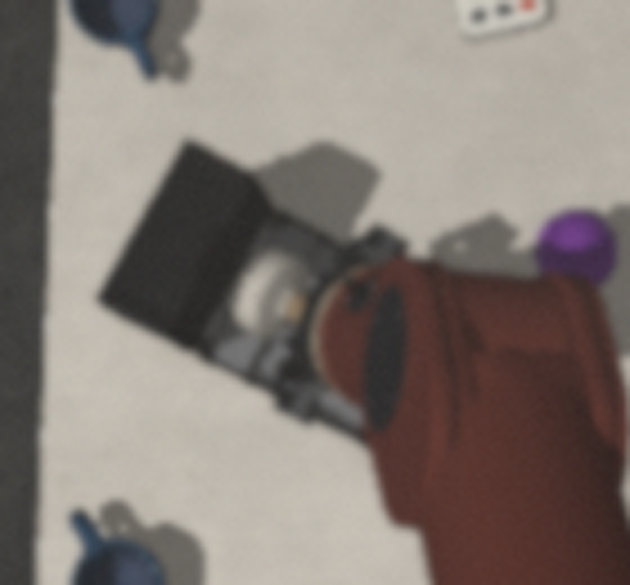

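View pics/s7.png

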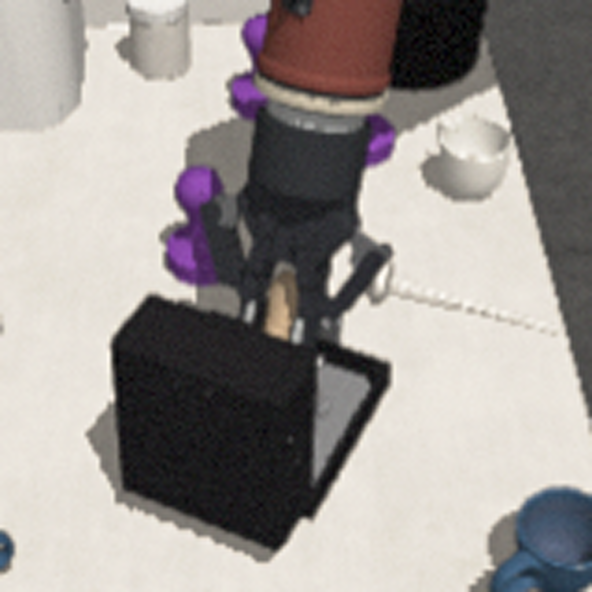

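```bash
python3 - <<'E'
from plan import *
T1,Q1=place(.0675,.041,18.5,-.0011)
rows([(9,T1,Q1),(1,T1,Q1)],-1)
E
```

```text
step mm 5.0 deg 0.17 joined n 9
step mm 0.0 deg 0.0 joined n 1
-1 -0 -0 0.01 -0 0.001 -0; -1 -0.001 -0 0.02 -0 0.003 -0; -1 -0.001 -0.001 0.03 -0 0.004 -0; -1 -0.001 -0.001 0.04 -0 0.006 -0; -1 -0.002 -0.001 0.05 -0 0.007 -0; -1 -0.002 -0.001 0.06 -0 0.008 -0; -1 -0.002 -0.001 0.07 -0 0.01 -0; -1 -0.003 -0.002 0.08 -0 0.011 -0; -1 -0.003 -0.002 0.09 -0 0.013 -0; -1 -0.003 -0.002 0.09 -0 0.013 -0
```

move_arm --steps "-1 0 0 0.01 0 0.001 0; -1 -0.001 0 0.02 0 0.003 0; -1 -0.001 -0.001 0.03 0 0.004 0; -1 -0.001 -0.001 0.04 0 0.006 0; -1 -0.002 -0.001 0.05 0 0.007 0; -1 -0.002 -0.001 0.06 0 0.008 0; -1 -0.002 -0.001 0.07 0 0.01 0; -1 -0.003 -0.002 0.08 0 0.011 0; -1 -0.003 -0.002 0.09 0 0.013 0; -1 -0.003 -0.002 0.09 0 0.013 0"

```text
time_s: 11.4
position: [0.4758, 0.1297, 0.1949]
eef_rot: [-0.111, 0.837, 0.505, 0.18]
wrist_force: [-0.8, 0.4, -4.2]
finger_gap: 0.0269
```

```bash
python3 - <<'E'
from plan import *
apply("-1 -0.003 -0.002 0.09 0 0.013 0")
check()
from h import *
import pickle
D={}
for c in("side","top"):
    d=r.read_camera(c);D[c]=d;D[c+"P"]=cloud(d)
pickle.dump(D,open("D3.pkl","wb"))
crop(D["top"],200,150,340,280,4.5,"pics/t8.png")
crop(D["side"],250,150,410,310,3.7,"pics/s8.png")
E
python3 fith.py D3.pkl
```

```text
t 11.4 pos [0.4758 0.1297 0.1949] cmd [0.4764 0.1295 0.197 ] err mm [-0.6  0.2 -2.1] ang deg 0.19 gap 0.0269
q [ 0.156  0.212 -0.419  2.16  -0.457  0.547 -0.362] F [-0.81  0.38 -4.17] T [-0.71  0.5   0.04]
expected case [67.2 -0.2 39.5] tilt 18.5
top 14 F case mm [44.8 -1.3 28.4] az err deg -5.5 tilt 53.6 med 0.9
side 0 F case mm [67.2 -0.2 39.5] az err deg 0.0 tilt 18.5 med nan
both 14 F case mm [44.8 -1.3 28.4] az err deg -5.5 tilt 53.6 med 0.9
  return _methods._mean(a, axis=axis, dtype=dtype,
  ret = ret.dtype.type(ret / rcount)
```

View pics/t8.png

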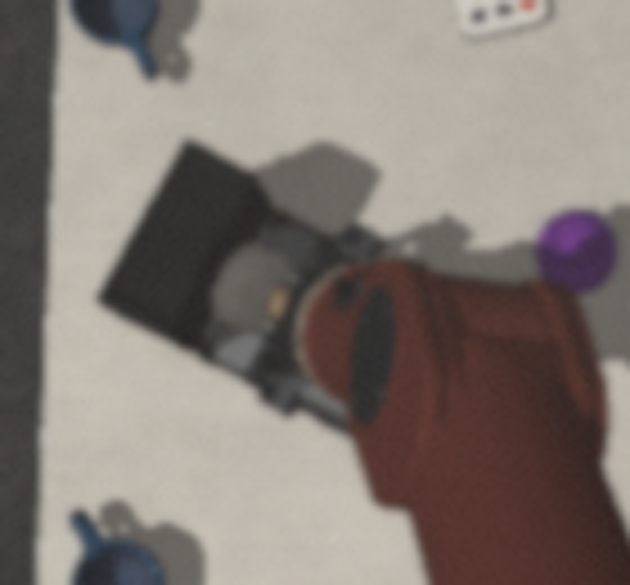

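View pics/s8.png

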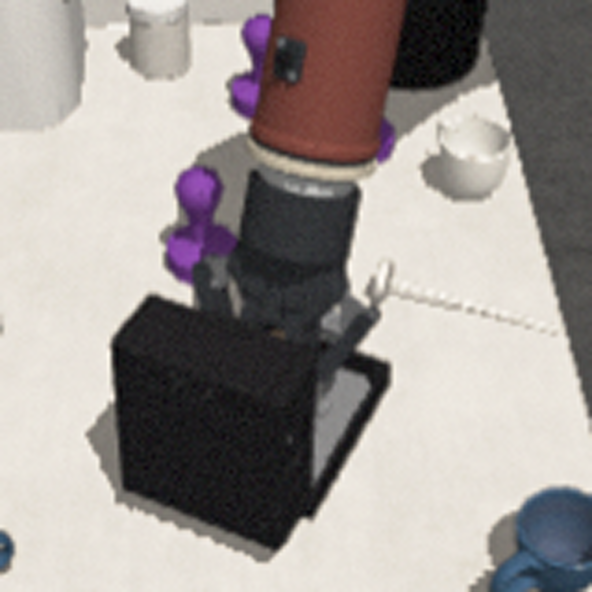

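```bash
python3 - <<'E'
from plan import *
p,Q=load()
rows([(8,p+np.array([0,0,-.003]),Q),(2,p+np.array([0,0,-.003]),Q)],-1)
E
```

```text
step mm 0.4 deg 0.0 joined n 8
step mm 0.0 deg 0.0 joined n 2
-1 -0 0 0.001 0 0 0; -1 -0.001 0 0.001 0 0 0; -1 -0.001 0 0.002 0 0 0; -1 -0.001 0 0.003 0 0 0; -1 -0.002 0 0.003 0 0 0; -1 -0.002 0 0.004 0 0 0; -1 -0.002 0 0.005 0 0 0; -1 -0.002 0 0.005 0 0 0; -1 -0.002 0 0.005 0 0 0; -1 -0.002 0 0.005 0 0 0
```

move_arm --steps "-1 0 0 0.001 0 0 0; -1 -0.001 0 0.001 0 0 0; -1 -0.001 0 0.002 0 0 0; -1 -0.001 0 0.003 0 0 0; -1 -0.002 0 0.003 0 0 0; -1 -0.002 0 0.004 0 0 0; -1 -0.002 0 0.005 0 0 0; -1 -0.002 0 0.005 0 0 0; -1 -0.002 0 0.005 0 0 0; -1 -0.002 0 0.005 0 0 0"

```text
time_s: 12.33
position: [0.4761, 0.1296, 0.1932]
eef_rot: [-0.111, 0.837, 0.505, 0.181]
wrist_force: [-5.5, 0.4, 1.3]
finger_gap: 0.0271
```

```bash
python3 - <<'E'
from plan import *
apply("-1 -0.002 0 0.005 0 0 0")
check()
E
```

```text
t 12.33 pos [0.4761 0.1296 0.1932] cmd [0.4765 0.1297 0.1943] err mm [-0.4 -0.1 -1.1] ang deg 0.13 gap 0.0271
q [ 0.156  0.216 -0.419  2.16  -0.457  0.542 -0.361] F [-5.54  0.36  1.34] T [-0.37  1.07  0.47]
```

move_arm --steps "-1 0 -0.001 0 0 0 0; -1 0 -0.002 0 0 0 0; -1 -0.001 -0.002 0 0 0 0; -1 -0.001 -0.002 0 0 0 0; -1 -0.001 -0.002 0 0 0 0; -1 -0.001 -0.002 0 0 0 0; -1 -0.001 -0.002 0 0 0 0; -1 -0.001 -0.002 0 0 0 0; -1 -0.001 -0.002 0 0 0 0; -1 -0.001 -0.002 0 0 0 0"

```text
time_s: 13.17
position: [0.4752, 0.1295, 0.1931]
eef_rot: [-0.111, 0.837, 0.505, 0.181]
wrist_force: [-0.1, 1.3, -2.2]
finger_gap: 0.0274
```

```bash
python3 - <<'E'
from plan import *
apply("-1 -0.001 -0.002 0 0 0 0")
check()
E
```

```text
t 13.17 pos [0.4752 0.1295 0.1931] cmd [0.4754 0.1297 0.1941] err mm [-0.2 -0.2 -1. ] ang deg 0.1 gap 0.0274
q [ 0.156  0.214 -0.419  2.163 -0.459  0.541 -0.36 ] F [-0.14  1.27 -2.16] T [-0.32  0.24  0.12]
```

move_arm --steps "-0.34 0 0 0 0 0 0; -0.3 0 0 0 0 0 0; -0.25 0 0 0 0 0 0; -0.2 0 0 0 0 0 0; -0.1 0 0 0 0 0 0; 0 0 0 0 0 0 0; 0.1 0 0 0 0 0 0; 0.15 0 0 0 0 0 0; 0.15 0 0 0 0 0 0; 0.15 0 0 0 0 0 0" --grip_force 20

```text
time_s: 14.0
position: [0.4751, 0.1295, 0.1931]
eef_rot: [-0.111, 0.837, 0.505, 0.181]
wrist_force: [-0.1, -0.1, 0.5]
finger_gap: 0.0489
```

```bash
python3 - <<'E'
from plan import *
check()
from h import *
import pickle
D={}
for c in("side","top"):
    d=r.read_camera(c);D[c]=d;D[c+"P"]=cloud(d)
pickle.dump(D,open("D4.pkl","wb"))
crop(D["top"],200,150,340,280,4.5,"pics/t9.png")
crop(D["side"],250,150,410,310,3.7,"pics/s9.png")
E
```

```text
t 14.0 pos [0.4751 0.1295 0.1931] cmd [0.4754 0.1297 0.1941] err mm [-0.3 -0.2 -1.1] ang deg 0.11 gap 0.0489
q [ 0.156  0.214 -0.419  2.163 -0.459  0.541 -0.36 ] F [-0.11 -0.14  0.51] T [-0.4   0.24  0.  ]
```

View pics/t9.png

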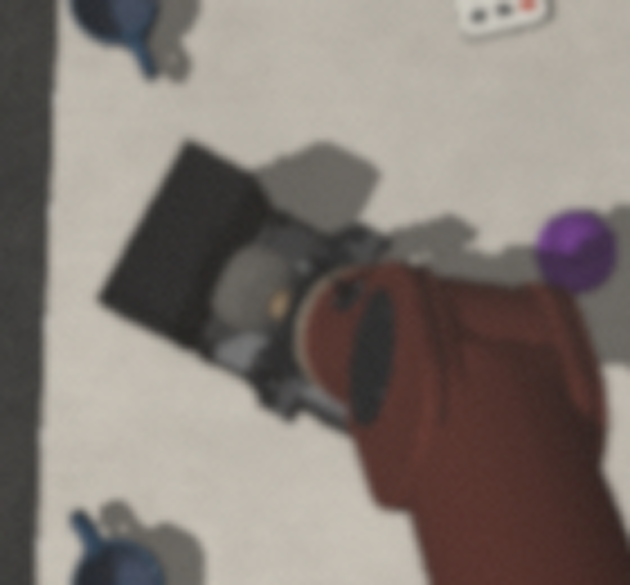

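```bash
python3 - <<'E'
from plan import *
p,Q=load()
rows([(10,p+np.array([0,0,.11]),Q)],.2)
Qv=ori(np.degrees(YAW)+180,90)
print(c2w([.006,0,.12+.173]),p+[0,0,.11])
E
```

```text
step mm 11.0 deg 0.0 joined n 10
0.2 0.009 -0 -0.02 0 0 0; 0.2 0.018 -0 -0.04 0 0 0; 0.2 0.027 -0 -0.06 0 0 0; 0.2 0.037 -0 -0.08 0 0 0; 0.2 0.046 -0 -0.1 0 0 0; 0.2 0.055 -0 -0.12 0 0 0; 0.2 0.064 -0 -0.14 0 0 0; 0.2 0.073 -0 -0.16 0 0 0; 0.2 0.082 -0 -0.18 0 0 0; 0.2 0.091 -0 -0.2 0 0 0
[0.49778927 0.17231225 0.293     ] [0.4754006  0.12971838 0.3041283 ]
```

move_arm --steps "0.15 0.009 0 -0.02 0 0 0; 0.15 0.018 0 -0.04 0 0 0; 0.2 0.027 0 -0.06 0 0 0; 0.2 0.037 0 -0.08 0 0 0; 0.2 0.046 0 -0.1 0 0 0; 0.2 0.055 0 -0.12 0 0 0; 0.2 0.064 0 -0.14 0 0 0; 0.2 0.073 0 -0.16 0 0 0; 0.2 0.082 0 -0.18 0 0 0; 0.2 0.091 0 -0.2 0 0 0"

```text
time_s: 14.93
position: [0.4753, 0.1294, 0.3039]
eef_rot: [-0.111, 0.837, 0.505, 0.181]
wrist_force: [0.5, 0.5, 0.4]
finger_gap: 0.0512
```

```bash
python3 - <<'E'
from plan import *
apply("0.2 0.091 0 -0.2 0 0 0");check()
Qv=ori(np.degrees(YAW)+180,90)
rows([(10,c2w([.006,0,.115+.173]),Qv)],-1)
from h import *
d=r.read_camera("top");crop(d,200,150,340,280,4.5,"pics/t10.png")
E
```

```text
t 14.93 pos [0.4753 0.1294 0.3039] cmd [0.4754 0.1295 0.304 ] err mm [-0.1 -0.1 -0.1] ang deg 0.11 gap 0.0512
q [ 0.165  0.038 -0.405  2.071 -0.432  0.794 -0.454] F [0.49 0.46 0.41] T [-0.34  0.18 -0.04]
step mm 5.1 deg 2.45 joined n 10
-1 0.007 -0 0.007 -0 -0.02 -0; -1 0.015 -0 0.014 -0 -0.041 -0; -1 0.022 -0 0.021 -0 -0.061 -0; -1 0.03 -0 0.028 -0 -0.082 -0; -1 0.037 -0 0.035 -0 -0.102 -0; -1 0.045 -0 0.042 -0 -0.123 -0; -1 0.052 -0 0.048 -0 -0.143 -0; -1 0.06 -0 0.055 -0 -0.164 -0; -1 0.067 -0 0.062 -0 -0.184 -0; -1 0.075 -0 0.069 -0.001 -0.205 -0
```

View pics/t10.png

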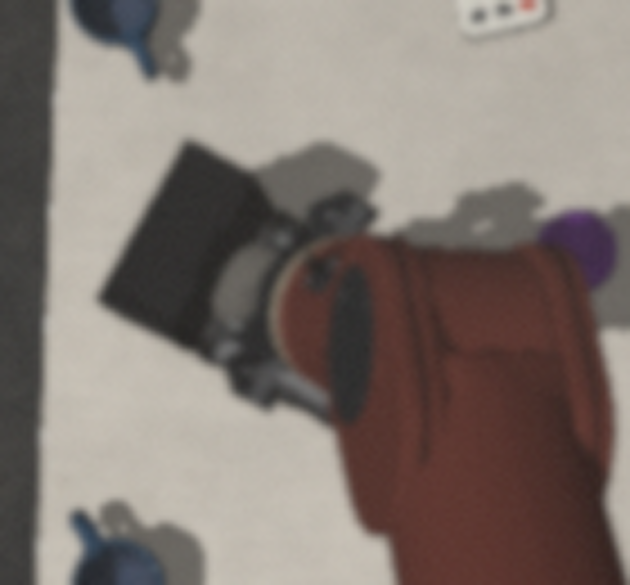

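move_arm --steps "-1 0.007 0 0.007 0 -0.02 0; -1 0.015 0 0.014 0 -0.041 0; -1 0.022 0 0.021 0 -0.061 0; -1 0.03 0 0.028 0 -0.082 0; -1 0.037 0 0.035 0 -0.102 0; -1 0.045 0 0.042 0 -0.123 0; -1 0.052 0 0.048 0 -0.143 0; -1 0.06 0 0.055 0 -0.164 0; -1 0.067 0 0.062 0 -0.184 0; -1 0.075 0 0.069 -0.001 -0.205 0"

```text
time_s: 15.82
position: [0.498, 0.1723, 0.2869]
eef_rot: [0.001, 0.856, 0.517, -0.002]
wrist_force: [0.5, -0.6, -0.1]
finger_gap: -0.0
```

```bash
python3 - <<'E'
from plan import *
apply("-1 0.075 0 0.069 -0.001 -0.205 0");check()
p,Q=load()
Qv=ori(np.degrees(YAW)+180,90)
rows([(10,c2w([.006,0,.075+.173]),Qv)],-1)
from h import *
d=r.read_camera("side");crop(d,250,150,410,310,3.7,"pics/s11.png")
E
```

```text
t 15.82 pos [0.498  0.1723 0.2869] cmd [0.498  0.1724 0.2882] err mm [ 0.1 -0.1 -1.2] ang deg 0.22 gap -0.0
q [-0.04   0.214 -0.421  1.885  0.102  1.067 -0.987] F [ 0.47 -0.59 -0.11] T [-0.02  0.01  0.04]
step mm 4.0 deg 0.01 joined n 10
-1 -0 -0 0.008 0 0 -0; -1 -0 -0 0.016 0 0 -0; -1 -0 -0 0.024 0 0 -0; -1 -0 -0 0.032 0 0 -0; -1 -0 -0 0.04 0 0 -0; -1 -0 -0 0.048 0 0 -0; -1 -0 -0 0.056 0 0 -0; -1 -0 -0 0.064 0 0 -0; -1 -0 -0 0.072 0 0 -0; -1 -0 -0 0.08 0 0 -0
```

View pics/s11.png

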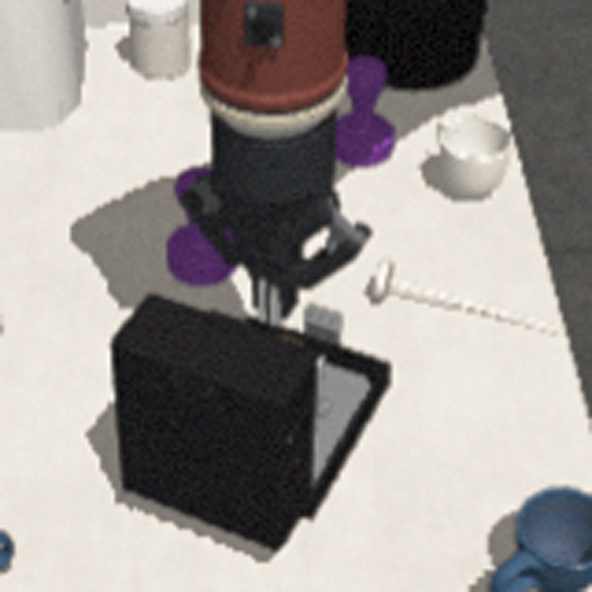

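move_arm --steps "-1 0 0 0.01 0 0 0; -1 0 0 0.02 0 0 0; -1 0 0 0.03 0 0 0; -1 0 0 0.04 0 0 0; -1 0 0 0.05 0 0 0; -1 0 0 0.06 0 0 0; -1 0 0 0.065 0 0 0; -1 0 0 0.07 0 0 0; -1 0 0 0.074 0 0 0; -1 0 0 0.074 0 0 0"

```text
time_s: 16.7
position: [0.4977, 0.1722, 0.2497]
eef_rot: [0.0, 0.856, 0.517, -0.001]
wrist_force: [-0.5, -0.6, 0.2]
finger_gap: -0.0001
```

```bash
python3 - <<'E'
from plan import *
apply("-1 0 0 0.074 0 0 0");check()
E
```

```text
t 16.7 pos [0.4977 0.1722 0.2497] cmd [0.498  0.1724 0.2512] err mm [-0.2 -0.2 -1.5] ang deg 0.13 gap -0.0001
q [-0.047  0.257 -0.416  1.921  0.124  0.991 -1.005] F [-0.55 -0.57  0.15] T [-0.04  0.01 -0.04]
```

move_arm --steps "-1 0 0 0.002 0 0 0; -1 0 0 0.004 0 0 0; -1 0 0 0.006 0 0 0; -1 0 0 0.008 0 0 0; -1 0 0 0.01 0 0 0; -1 0 0 0.012 0 0 0; -1 0 0 0.014 0 0 0; -1 0 0 0.015 0 0 0; -1 0 0 0.016 0 0 0; -1 0 0 0.016 0 0 0"

```text
time_s: 17.53
position: [0.4978, 0.1721, 0.242]
eef_rot: [0.0, 0.856, 0.517, -0.001]
wrist_force: [0.5, -0.4, 1.6]
finger_gap: 0.0001
```

```bash
python3 - <<'E'
from plan import *
apply("-1 0 0 0.016 0 0 0");check()
E
```

```text
t 17.53 pos [0.4978 0.1721 0.242 ] cmd [0.498  0.1724 0.2432] err mm [-0.2 -0.2 -1.2] ang deg 0.11 gap 0.0001
q [-0.05   0.267 -0.415  1.927  0.13   0.976 -1.009] F [ 0.53 -0.41  1.56] T [-0.11 -0.02 -0.02]
```

move_arm --steps "-1 0 0 0.002 0 0 0; -1 0 0 0.004 0 0 0; -1 0 0 0.006 0 0 0; -1 0 0 0.007 0 0 0; -1 0 0 0.008 0 0 0; -1 0 0 0.009 0 0 0; -1 0 0 0.01 0 0 0; -1 0 0 0.01 0 0 0; -1 0 0 0.01 0 0 0; -1 0 0 0.01 0 0 0"

```text
time_s: 18.37
position: [0.4978, 0.1722, 0.2371]
eef_rot: [0.0, 0.856, 0.517, -0.001]
wrist_force: [0.7, -0.3, 0.2]
finger_gap: 0.0001
```

```bash
python3 - <<'E'
from plan import *
apply("-1 0 0 0.01 0 0 0");check()
E
```

```text
t 18.37 pos [0.4978 0.1722 0.2371] cmd [0.498  0.1724 0.2382] err mm [-0.2 -0.2 -1.1] ang deg 0.11 gap 0.0001
q [-0.051  0.273 -0.414  1.931  0.133  0.966 -1.012] F [ 0.74 -0.3   0.22] T [ 0.01 -0.01  0.02]
```

move_arm --steps "-1 0 0 0.002 0 0 0; -1 0 0 0.004 0 0 0; -1 0 0 0.006 0 0 0; -1 0 0 0.007 0 0 0; -1 0 0 0.008 0 0 0; -1 0 0 0.009 0 0 0; -1 0 0 0.01 0 0 0; -1 0 0 0.01 0 0 0; -1 0 0 0.01 0 0 0; -1 0 0 0.01 0 0 0"

```text
time_s: 19.2
position: [0.4978, 0.1722, 0.2321]
eef_rot: [0.0, 0.856, 0.517, -0.001]
wrist_force: [0.1, 0.1, -0.2]
finger_gap: -0.0001
```

```bash
python3 - <<'E'
from plan import *
apply("-1 0 0 0.01 0 0 0");check()
E
```

```text
t 19.2 pos [0.4978 0.1722 0.2321] cmd [0.498  0.1723 0.2332] err mm [-0.2 -0.2 -1.1] ang deg 0.11 gap -0.0001
q [-0.053  0.28  -0.413  1.935  0.137  0.956 -1.015] F [ 0.1   0.07 -0.2 ] T [-0.01  0.02 -0.02]
```

```bash
python3 - <<'E'
from plan import *
from h import *
d=r.read_camera("side");crop(d,290,210,370,290,7,"pics/s12.png")
d=r.read_camera("top");crop(d,210,170,310,260,6.5,"pics/t12.png")
E
```

```text
(no output)
```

View pics/s12.png

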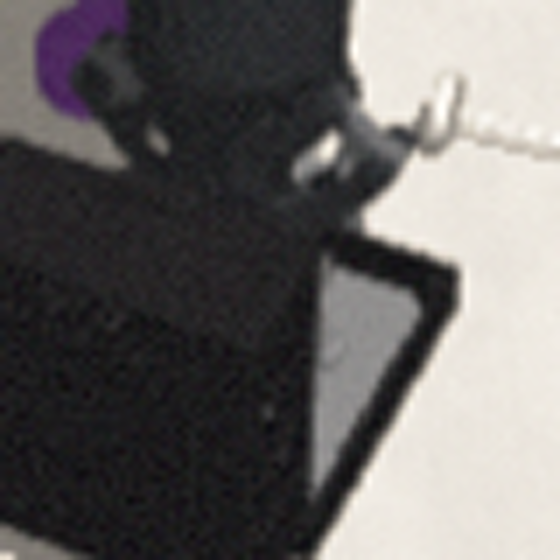

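View pics/t12.png

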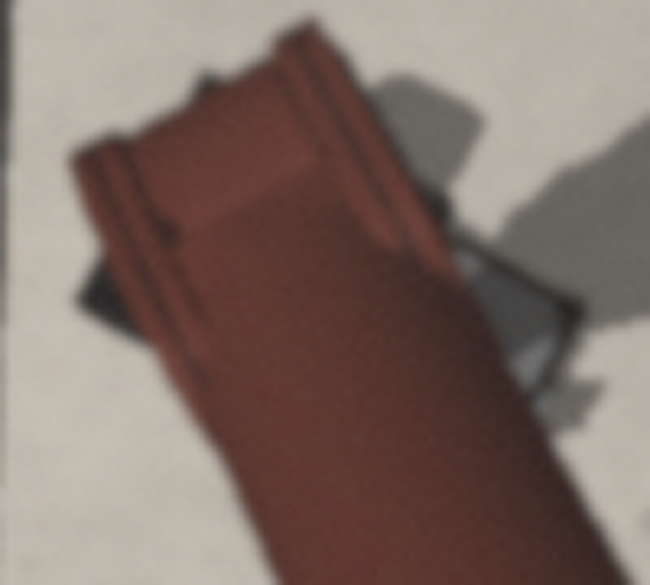

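move_arm --steps "-1 0 0 0.001 0 0 0; -1 0 0 0.002 0 0 0; -1 0 0 0.003 0 0 0; -1 0 0 0.004 0 0 0; -1 0 0 0.005 0 0 0; -1 0 0 0.006 0 0 0; -1 0 0 0.006 0 0 0; -1 0 0 0.006 0 0 0; -1 0 0 0.006 0 0 0; -1 0 0 0.006 0 0 0"

```text
time_s: 20.13
position: [0.498, 0.1721, 0.23]
eef_rot: [0.001, 0.856, 0.517, -0.001]
wrist_force: [-3.7, -2.8, 10.7]
finger_gap: 0.0
```

```bash
python3 - <<'E'
from plan import *
apply("-1 0 0 0.006 0 0 0");check()
E
```

```text
t 20.13 pos [0.498  0.1721 0.23  ] cmd [0.498  0.1723 0.2302] err mm [ 0.  -0.2 -0.2] ang deg 0.08 gap 0.0
q [-0.053  0.283 -0.412  1.936  0.14   0.951 -1.017] F [-3.66 -2.76 10.66] T [-0.49  0.77 -0.02]
```

move_arm --steps "-1 0 0 0.001 0 0 0; -1 0 0 0.001 0 0 0; -1 0 0 0.002 0 0 0; -1 0 0 0.002 0 0 0; -1 0 0 0.003 0 0 0; -1 0 0 0.003 0 0 0; -1 0 0 0.003 0 0 0; -1 0 0 0.003 0 0 0; -1 0 0 0.003 0 0 0; -1 0 0 0.003 0 0 0"

```text
time_s: 20.97
position: [0.4981, 0.1721, 0.2296]
eef_rot: [0.001, 0.856, 0.517, -0.001]
wrist_force: [-7.7, -3.7, 23.4]
finger_gap: 0.0
```

```bash
python3 - <<'E'
from plan import *
apply("-1 0 0 0.003 0 0 0");check()
E
```

```text
t 20.97 pos [0.4981 0.1721 0.2296] cmd [0.498  0.1723 0.2287] err mm [ 0.2 -0.2  0.9] ang deg 0.08 gap 0.0
q [-0.054  0.284 -0.412  1.936  0.141  0.95  -1.018] F [-7.7  -3.69 23.39] T [-1.04  1.78 -0.01]
```

```bash
python3 - <<'E'
from plan import *
p,Q=load()
rows([(4,p+np.array([0,0,.12]),Q),(6,np.array([.53,-.02,.42]),Q)],-1)
E
```

```text
step mm 30.0 deg 0.0 joined n 4
step mm 34.6 deg 0.0 joined n 6
-1 -0 0 -0.06 -0 0 0; -1 -0 0 -0.12 -0 0 0; -1 -0 0 -0.18 -0 0 0; -1 -0 0 -0.24 -0 0 0; -1 -0.052 0.04 -0.264 -0 0 0; -1 -0.104 0.079 -0.287 -0 0 0; -1 -0.156 0.118 -0.311 -0 0 0; -1 -0.207 0.157 -0.335 -0 0 0; -1 -0.259 0.197 -0.358 -0 0 0; -1 -0.311 0.236 -0.382 -0 0 0
```

move_arm --steps "-1 0 0 -0.05 0 0 0; -1 0 0 -0.12 0 0 0; -1 0 0 -0.18 0 0 0; -1 0 0 -0.24 0 0 0; -1 -0.052 0.04 -0.264 0 0 0; -1 -0.104 0.079 -0.287 0 0 0; -1 -0.156 0.118 -0.311 0 0 0; -1 -0.207 0.157 -0.335 0 0 0; -1 -0.259 0.197 -0.358 0 0 0; -1 -0.311 0.236 -0.382 0 0 0"

```text
time_s: 21.8
position: [0.5299, -0.0216, 0.4194]
eef_rot: [0.0, 0.856, 0.517, -0.001]
wrist_force: [1.1, -0.8, -0.2]
finger_gap: 0.0001
```

```bash
python3 - <<'E'
from plan import *
apply("-1 -0.311 0.236 -0.382 0 0 0");check()
from h import *
import pickle
D={}
for c in("side","top"):
    d=r.read_camera(c);D[c]=d;D[c+"P"]=cloud(d)
pickle.dump(D,open("D5.pkl","wb"))
crop(D["top"],210,170,310,260,6.5,"pics/t13.png")
crop(D["side"],260,200,380,310,5.4,"pics/s13.png")
import fit
print(fit.fit(D["topP"]),fit.fit(D["sideP"]))
import fith
fith.run(D,c2w([.063,0,.040]),0.0,("top",))
E
```

```text
t 21.8 pos [ 0.5299 -0.0216  0.4194] cmd [ 0.53   -0.02    0.4199] err mm [-0.  -1.7 -0.5] ang deg 0.1 gap 0.0001
q [ 0.203  0.098 -0.264  1.721  0.028  1.327 -0.551] F [ 1.07 -0.79 -0.16] T [-0.03 -0.04 -0.01]
(array([0.49465246, 0.16637963, 1.08152654, 1.51710575]), 1898, np.float64(0.0017836398812059034)) (array([0.49786134, 0.17122324, 1.08798976, 1.50774462]), 3318, np.float64(0.000977939524084313))
top 142 F case mm [61.6  2.4 34.3] az err deg 1.5 tilt 4.7 med 1.62
both 142 F case mm [61.6  2.4 34.3] az err deg 1.5 tilt 4.7 med 1.62
```

View pics/t13.png

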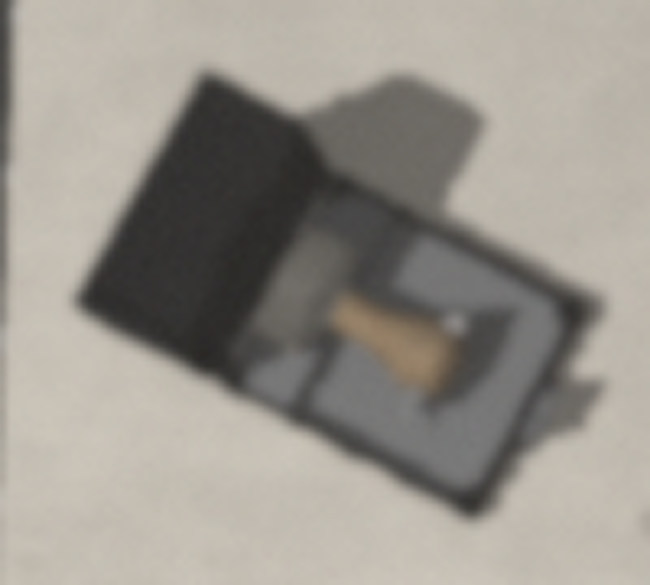

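View pics/s13.png

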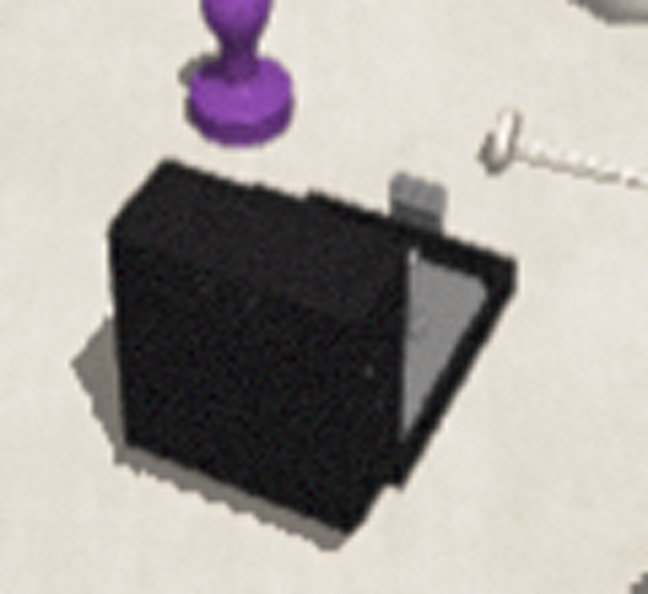

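```bash
python3 - <<'E'
from plan import *
from h import *
import pickle
D=pickle.load(open("D5.pkl","rb"));P=D["topP"].reshape(-1,3);col=D["top"]["pixels"].reshape(-1,3).astype(int)
d=P-[CX,CY,0];c,s=np.cos(YAW),np.sin(YAW)
q=1000*np.c_[d[:,0]*c+d[:,1]*s,-d[:,0]*s+d[:,1]*c,d[:,2]]
w=(col[:,0]-col[:,2]>20)&(abs(q[:,1])<40)&(abs(q[:,0])<60)&(q[:,2]>10)
print(w.sum())
for x in range(-40,45,6):
    k=w&(abs(q[:,0]-x)<3)
    if k.sum(): print(x,k.sum(),"y",q[k,1].mean().round(1),q[k,1].min().round(1),q[k,1].max().round(1),"ztop",np.percentile(q[k,2],85).round(1))
k=(abs(q[:,0]-48)<8)&(abs(q[:,1])<8);print("disc top",np.percentile(q[k,2],[20,50,80]).round(1))
u,v=project(D["top"],[c2w([-.021,.018,.058]),c2w([-.021,-.018,.058]),c2w([-.031,0,.040]),c2w([.016,0,.04])]).T
print(((u-210)*6.5).round(),((v-170)*6.5).round())
E
```

```text
159
-28 8 y 3.5 -4.6 11.2 ztop 57.5
-22 16 y 2.2 -10.1 14.2 ztop 58.8
-16 21 y 3.0 -12.6 17.0 ztop 59.1
-10 21 y 1.9 -14.0 17.1 ztop 59.7
-4 18 y 1.3 -12.4 16.0 ztop 57.6
2 13 y 1.5 -8.3 12.0 ztop 54.8
8 14 y 0.3 -9.8 10.8 ztop 52.7
14 11 y 1.8 -8.3 10.8 ztop 50.7
20 13 y 1.5 -6.8 9.4 ztop 48.6
26 13 y 0.7 -8.1 9.6 ztop 51.0
32 11 y 1.3 -7.8 9.9 ztop 50.3
disc top [60.7 67.4 68.9]
[417. 454. 458. 371.] [389. 321. 369. 322.]
```

```bash
python3 - <<'E'
from plan import *
Qv=ori(np.degrees(YAW)+180,90)
rows([(10,c2w([.150,0,.23+.173]),Qv)],-1)
E
```

```text
step mm 32.2 deg 0.01 joined n 10
-1 0.06 -0.024 0.003 0 0 -0; -1 0.12 -0.047 0.007 0 0 -0; -1 0.18 -0.071 0.01 0 0 -0; -1 0.239 -0.094 0.013 0 0 -0; -1 0.299 -0.118 0.017 0 0 -0; -1 0.359 -0.142 0.02 0 0 -0; -1 0.419 -0.165 0.023 0 0 -0; -1 0.479 -0.189 0.026 0 0 -0; -1 0.539 -0.213 0.03 0 0 -0; -1 0.598 -0.236 0.033 0 0 -0
```

move_arm --steps "-1 0.06 -0.024 0.003 0 0 0; -1 0.12 -0.047 0.007 0 0 0; -1 0.18 -0.071 0.01 0 0 0; -1 0.239 -0.094 0.013 0 0 0; -1 0.299 -0.118 0.017 0 0 0; -1 0.359 -0.142 0.02 0 0 0; -1 0.419 -0.165 0.023 0 0 0; -1 0.479 -0.189 0.026 0 0 0; -1 0.539 -0.213 0.03 0 0 0; -1 0.598 -0.236 0.033 0 0 0"

```text
time_s: 22.73
position: [0.5645, 0.3015, 0.4013]
eef_rot: [0.0, 0.856, 0.517, -0.001]
wrist_force: [1.1, 0.3, 0.1]
finger_gap: 0.0
```

```bash
python3 - <<'E'
from plan import *
apply("-1 0.598 -0.236 0.033 0 0 0");check()
Qv=ori(np.degrees(YAW)+180,90)
def corner(a,L,off=.0):
    x=.068-L*np.cos(a)+(.052+off)*np.sin(a); z=.028+L*np.sin(a)+(.052+off)*np.cos(a); return x,z
def T(a,L,off=0):
    x,z=corner(a,L,off);return c2w([x+.011,0,z+.173])
rows([(5,T(1.54,.122,.02),Qv),(1,T(1.54,.122,0.0),Qv)]+[(1,T(a,.122,-.001),Qv) for a in (1.45,1.35,1.25,1.15)],-1)
E
```

```text
t 22.73 pos [0.5645 0.3015 0.4013] cmd [0.5647 0.2996 0.403 ] err mm [-0.2  1.9 -1.8] ang deg 0.13 gap 0.0
q [-0.209  0.353 -0.455  1.474  0.157  1.353 -1.158] F [1.1  0.26 0.09] T [-0.02  0.03  0.02]
step mm 15.6 deg 0.02 joined n 5
step mm 20.0 deg 0.0 joined n 1
step mm 12.8 deg 0.0 joined n 1
step mm 13.2 deg 0.0 joined n 1
step mm 13.2 deg 0.0 joined n 1
step mm 13.2 deg 0.0 joined n 1
-1 -0.001 -0 0.031 0 0 -0; -1 -0.002 -0 0.062 0 0 -0; -1 -0.003 -0 0.093 0 0 -0; -1 -0.004 -0 0.125 0 0 -0; -1 -0.005 -0 0.156 0 0 -0; -1 -0.045 -0 0.157 0 0 -0; -1 -0.07 -0 0.15 0 0 -0; -1 -0.095 -0 0.144 0 0 -0; -1 -0.122 -0 0.14 0 0 -0; -1 -0.148 -0 0.14 0 0 -0
```

move_arm --steps "-1 -0.001 0 0.04 0 0 0; -1 -0.002 0 0.08 0 0 0; -1 -0.004 0 0.12 0 0 0; -1 -0.005 0 0.156 0 0 0; -1 -0.025 0 0.157 0 0 0; -1 -0.045 0 0.157 0 0 0; -1 -0.057 0 0.153 0 0 0; -1 -0.07 0 0.15 0 0 0; -1 -0.082 0 0.147 0 0 0; -1 -0.095 0 0.144 0 0 0"

```text
time_s: 23.57
position: [0.5426, 0.2569, 0.3312]
eef_rot: [0.0, 0.856, 0.517, -0.0]
wrist_force: [1.1, 0.6, 0.9]
finger_gap: 0.0004
```

```bash
cat >> plan.py <<'E'
Qv=ori(np.degrees(YAW)+180,90)
def corner(a,L,off=.0):
    x=.068-L*np.cos(a)+(.052+off)*np.sin(a); z=.028+L*np.sin(a)+(.052+off)*np.cos(a); return x,z
def TL(a,L,off=0):
    x,z=corner(a,L,off);return c2w([x+.011,0,z+.173])
E
python3 - <<'E'
from plan import *
apply("-1 -0.095 0 0.144 0 0 0");check()
from h import *
d=r.read_camera("side");crop(d,230,130,390,310,3.3,"pics/s14.png")
rows([(1,TL(a,.122,-.001),Qv) for a in np.linspace(1.35,.75,11)[1:]],-1)
E
```

```text
t 23.57 pos [0.5426 0.2569 0.3312] cmd [0.5426 0.2574 0.3311] err mm [-0.  -0.6  0.1] ang deg 0.04 gap 0.0004
q [-0.147  0.318 -0.448  1.665  0.148  1.192 -1.115] F [1.06 0.63 0.92] T [ 0.27 -0.17 -0.02]
step mm 8.1 deg 0.09 joined n 1
step mm 7.9 deg 0.0 joined n 1
step mm 7.9 deg 0.0 joined n 1
step mm 7.9 deg 0.0 joined n 1
step mm 7.9 deg 0.0 joined n 1
step mm 7.9 deg 0.0 joined n 1
step mm 7.9 deg 0.0 joined n 1
step mm 7.9 deg 0.0 joined n 1
step mm 7.9 deg 0.0 joined n 1
step mm 7.9 deg 0.0 joined n 1
-1 -0.016 -0 -0.003 0 0 -0; -1 -0.032 -0 -0.004 0 0 -0; -1 -0.048 -0 -0.004 0 0 -0; -1 -0.064 -0 -0.004 0 0 -0; -1 -0.079 -0 -0.002 0 0 -0; -1 -0.095 -0 0 0 0 -0; -1 -0.111 -0 0.004 0 0 -0; -1 -0.126 -0 0.008 0 0 -0; -1 -0.141 -0 0.013 0 0 -0; -1 -0.155 -0 0.019 0 0 -0
```

View pics/s14.png

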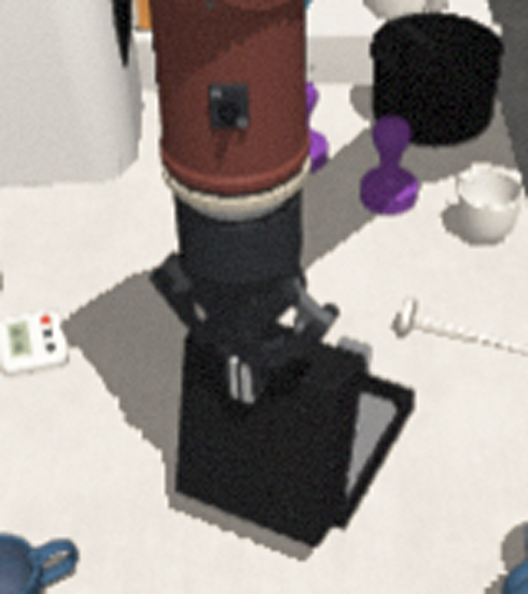

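move_arm --steps "-1 -0.016 0 -0.003 0 0 0; -1 -0.032 0 -0.004 0 0 0; -1 -0.048 0 -0.004 0 0 0; -1 -0.064 0 -0.004 0 0 0; -1 -0.079 0 -0.002 0 0 0; -1 -0.095 0 0 0 0 0; -1 -0.111 0 0.004 0 0 0; -1 -0.126 0 0.008 0 0 0; -1 -0.141 0 0.013 0 0 0; -1 -0.155 0 0.019 0 0 0"

```text
time_s: 24.45
position: [0.5061, 0.188, 0.3201]
eef_rot: [0.0, 0.856, 0.517, -0.001]
wrist_force: [0.2, -0.0, 0.5]
finger_gap: 0.0001
```

```bash
python3 - <<'E'
from plan import *
apply("-1 -0.155 0 0.019 0 0 0");check()
rows([(1,TL(a,.122,-.001),Qv) for a in np.linspace(.75,.2,11)[1:]],-1)
E
```

```text
t 24.45 pos [0.5061 0.188  0.3201] cmd [0.5066 0.1888 0.3217] err mm [-0.5 -0.9 -1.6] ang deg 0.14 gap 0.0001
q [-0.05   0.206 -0.434  1.821  0.096  1.138 -1.001] F [ 0.24 -0.03  0.51] T [ 0.05 -0.1   0.  ]
step mm 7.5 deg 0.09 joined n 1
step mm 7.3 deg 0.0 joined n 1
step mm 7.3 deg 0.0 joined n 1
step mm 7.3 deg 0.0 joined n 1
step mm 7.3 deg 0.0 joined n 1
step mm 7.3 deg 0.0 joined n 1
step mm 7.3 deg 0.0 joined n 1
step mm 7.3 deg 0.0 joined n 1
step mm 7.3 deg 0.0 joined n 1
step mm 7.3 deg 0.0 joined n 1
-1 -0.013 -0 0.007 0 0 -0; -1 -0.026 -0 0.014 0 0 -0; -1 -0.038 -0 0.022 0 0 -0; -1 -0.05 -0 0.03 0 0 -0; -1 -0.062 -0 0.039 0 0 -0; -1 -0.073 -0 0.049 0 0 -0; -1 -0.083 -0 0.059 0 0 -0; -1 -0.093 -0 0.07 0 0 -0; -1 -0.102 -0 0.081 0 0 -0; -1 -0.11 -0 0.093 0 0 -0
```

move_arm --steps "-1 -0.013 0 0.007 0 0 0; -1 -0.026 0 0.014 0 0 0; -1 -0.038 0 0.022 0 0 0; -1 -0.05 0 0.03 0 0 0; -1 -0.062 0 0.039 0 0 0; -1 -0.073 0 0.049 0 0 0; -1 -0.083 0 0.059 0 0 0; -1 -0.093 0 0.07 0 0 0; -1 -0.102 0 0.081 0 0 0; -1 -0.11 0 0.093 0 0 0"

```text
time_s: 25.28
position: [0.4806, 0.1395, 0.2735]
eef_rot: [0.0, 0.856, 0.517, -0.001]
wrist_force: [0.0, -0.1, 0.9]
finger_gap: 0.0003
```

```bash
python3 - <<'E'
from plan import *
apply("-1 -0.11 0 0.093 0 0 0");check()
from h import *
d=r.read_camera("side");crop(d,230,130,390,310,3.3,"pics/s15.png")
rows([(1,TL(a,.125,-.001),Qv) for a in np.linspace(.2,.08,9)[1:]]+[(1,TL(a,.127,-.001),Qv) for a in(.06,.05)],-1)
E
```

```text
t 25.28 pos [0.4806 0.1395 0.2735] cmd [0.481  0.1401 0.2752] err mm [-0.4 -0.6 -1.7] ang deg 0.13 gap 0.0003
q [ 0.008  0.175 -0.412  1.96   0.083  1.025 -0.926] F [ 0.01 -0.12  0.9 ] T [-0.12  0.05  0.03]
step mm 4.3 deg 0.09 joined n 1
step mm 2.0 deg 0.0 joined n 1
step mm 2.0 deg 0.0 joined n 1
step mm 2.0 deg 0.0 joined n 1
step mm 2.0 deg 0.0 joined n 1
step mm 2.0 deg 0.0 joined n 1
step mm 2.0 deg 0.0 joined n 1
step mm 2.0 deg 0.0 joined n 1
step mm 3.9 deg 0.0 joined n 1
step mm 1.4 deg 0.0 joined n 1
-1 -0.008 -0 0.002 0 0 -0; -1 -0.01 -0 0.006 0 0 -0; -1 -0.013 -0 0.009 0 0 -0; -1 -0.015 -0 0.013 0 0 -0; -1 -0.017 -0 0.016 0 0 -0; -1 -0.019 -0 0.02 0 0 -0; -1 -0.02 -0 0.023 0 0 -0; -1 -0.022 -0 0.027 0 0 -0; -1 -0.029 -0 0.031 0 0 -0; -1 -0.03 -0 0.034 0 0 -0
```

View pics/s15.png

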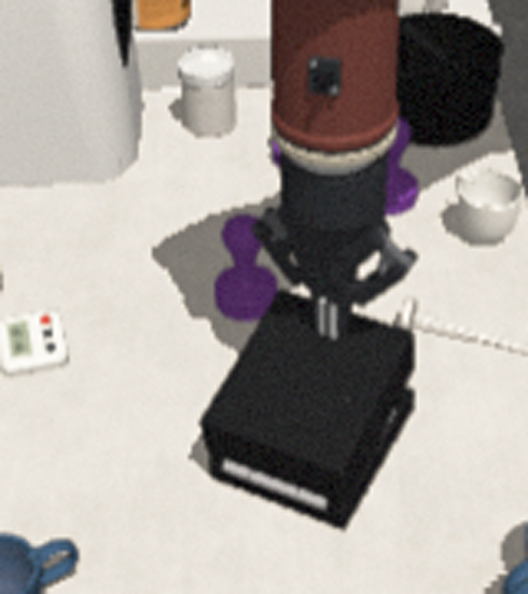

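move_arm --steps "-1 -0.008 0 0.002 0 0 0; -1 -0.01 0 0.006 0 0 0; -1 -0.013 0 0.009 0 0 0; -1 -0.015 0 0.013 0 0 0; -1 -0.017 0 0.016 0 0 0; -1 -0.019 0 0.02 0 0 0; -1 -0.02 0 0.023 0 0 0; -1 -0.022 0 0.027 0 0 0; -1 -0.023 0 0.03 0 0 0; -1 -0.023 0 0.03 0 0 0"

```text
time_s: 26.17
position: [0.4754, 0.1296, 0.2591]
eef_rot: [0.0, 0.856, 0.517, -0.001]
wrist_force: [-0.9, -0.4, 1.0]
finger_gap: -0.0003
```

```bash
python3 - <<'E'
from plan import *
apply("-1 -0.023 0 0.03 0 0 0");s=check()
print("tip z",s["position"][2]-.173, corner(.08,.13),corner(0,.13))
E
```

```text
t 26.17 pos [0.4754 0.1296 0.2591] cmd [0.4756 0.1299 0.2602] err mm [-0.2 -0.3 -1.1] ang deg 0.12 gap -0.0003
q [ 0.019  0.177 -0.406  1.99   0.085  0.992 -0.913] F [-0.91 -0.42  1.03] T [-0.21  0.15  0.03]
tip z 0.08610606131427334 (np.float64(-0.057428657732943554), np.float64(0.09022259894372867)) (np.float64(-0.062), np.float64(0.08))
```

move_arm --steps "-1 0 0 0.001 0 0 0; -1 0 0 0.002 0 0 0; -1 0 0 0.003 0 0 0; -1 0 0 0.004 0 0 0; -1 0 0 0.005 0 0 0; -1 0 0 0.006 0 0 0; -1 0 0 0.007 0 0 0; -1 0 0 0.008 0 0 0; -1 0 0 0.008 0 0 0; -1 0 0 0.008 0 0 0"

```text
time_s: 27.0
position: [0.4754, 0.1298, 0.2551]
eef_rot: [0.0, 0.856, 0.517, -0.001]
wrist_force: [-0.1, 0.2, -0.5]
finger_gap: 0.0
```

```bash
python3 - <<'E'
from plan import *
apply("-1 0 0 0.008 0 0 0");s=check()
print("tip z",s["position"][2]-.173)
E
```

```text
t 27.0 pos [0.4754 0.1298 0.2551] cmd [0.4756 0.1299 0.2562] err mm [-0.2 -0.1 -1.1] ang deg 0.11 gap 0.0
q [ 0.018  0.183 -0.406  1.994  0.087  0.983 -0.915] F [-0.07  0.23 -0.51] T [-0.04 -0.02 -0.02]
tip z 0.08210401261118139
```

move_arm --steps "-1 0 0 0.001 0 0 0; -1 0 0 0.002 0 0 0; -1 0 0 0.003 0 0 0; -1 0 0 0.004 0 0 0; -1 0 0 0.005 0 0 0; -1 0 0 0.006 0 0 0; -1 0 0 0.006 0 0 0; -1 0 0 0.006 0 0 0; -1 0 0 0.006 0 0 0; -1 0 0 0.006 0 0 0"

```text
time_s: 27.83
position: [0.4755, 0.1298, 0.2533]
eef_rot: [0.001, 0.856, 0.517, -0.001]
wrist_force: [-5.5, -2.0, 14.1]
finger_gap: -0.0002
```

```bash
python3 - <<'E'
from plan import *
apply("-1 0 0 0.006 0 0 0");s=check()
print("tip z",s["position"][2]-.173)
E
```

```text
t 27.83 pos [0.4755 0.1298 0.2533] cmd [0.4756 0.1299 0.2532] err mm [-0.1 -0.1  0. ] ang deg 0.1 gap -0.0002
q [ 0.017  0.185 -0.406  1.996  0.089  0.979 -0.917] F [-5.47 -1.99 14.11] T [-0.46  1.25 -0.02]
tip z 0.08027328742518347
```

move_arm --steps "-1 0 0 0.001 0 0 0; -1 0 0 0.002 0 0 0; -1 0 0 0.003 0 0 0; -1 0 0 0.003 0 0 0; -1 0 0 0.003 0 0 0; -1 0 0 0 0 0 0; -1 0 0 -0.04 0 0 0; -1 0 0 -0.1 0 0 0; -1 0 0 -0.17 0 0 0; -1 0 0 -0.24 0 0 0"

```text
time_s: 28.67
position: [0.4752, 0.1299, 0.3733]
eef_rot: [0.0, 0.856, 0.517, -0.002]
wrist_force: [0.9, -0.4, 0.0]
finger_gap: -0.0003
```

```bash
python3 - <<'E'
from plan import *
apply("-1 0 0 -0.24 0 0 0");check()
p,Q=load()
rows([(10,np.array([.53,-.06,.46]),Q)],-1)
E
```

```text
t 28.67 pos [0.4752 0.1299 0.3733] cmd [0.4756 0.13   0.3732] err mm [-0.4 -0.2  0. ] ang deg 0.17 gap -0.0003
q [ 0.038  0.058 -0.407  1.862  0.025  1.229 -0.861] F [ 0.91 -0.43  0.03] T [ 0.01 -0.08 -0.02]
step mm 21.6 deg 0.0 joined n 10
-1 -0.029 0.027 -0.017 -0 0 0; -1 -0.057 0.055 -0.035 -0 0 0; -1 -0.086 0.082 -0.052 -0 0 0; -1 -0.114 0.109 -0.069 -0 0 0; -1 -0.143 0.137 -0.087 -0 0 0; -1 -0.172 0.164 -0.104 -0 0 0; -1 -0.2 0.191 -0.121 -0 0 0; -1 -0.229 0.219 -0.138 -0 0 0; -1 -0.257 0.246 -0.156 -0 0 0; -1 -0.286 0.273 -0.173 -0 0 0
```

move_arm --steps "-1 -0.029 0.027 -0.017 0 0 0; -1 -0.057 0.055 -0.035 0 0 0; -1 -0.086 0.082 -0.052 0 0 0; -1 -0.114 0.109 -0.069 0 0 0; -1 -0.143 0.137 -0.087 0 0 0; -1 -0.172 0.164 -0.104 0 0 0; -1 -0.2 0.191 -0.121 0 0 0; -1 -0.229 0.219 -0.138 0 0 0; -1 -0.257 0.246 -0.156 0 0 0; -1 -0.286 0.273 -0.173 0 0 0"

```text
time_s: 29.5
position: [0.5301, -0.0609, 0.4593]
eef_rot: [0.0, 0.856, 0.517, -0.001]
wrist_force: [0.2, 0.4, 0.6]
finger_gap: -0.0
```

```bash
python3 - <<'E'
from plan import *
apply("-1 -0.286 0.273 -0.173 0 0 0");check()
from h import *
import fit,pickle
D={}
for c in("side","top"):
    d=r.read_camera(c);D[c]=d;D[c+"P"]=cloud(d)
    print(c,fit.fit(D[c+"P"],(CX,CY,YAW,.02)))
    P=D[c+"P"].reshape(-1,3);dd=P-[CX,CY,0];cc,s=np.cos(YAW),np.sin(YAW)
    q=1000*np.c_[dd[:,0]*cc+dd[:,1]*s,-dd[:,0]*s+dd[:,1]*cc,dd[:,2]]
    k=(abs(q[:,0])<60)&(abs(q[:,1])<50)&(q[:,2]>60)
    co=np.polyfit(q[k,0],q[k,2],1);print("lid slope rad",co)
    if c=="top": print([np.round(np.nanmedian(D[c+"P"][y-2:y+3,x-2:x+3].reshape(-1,3),0),3) for x,y in((226,278),(226,150),(424,189))])
pickle.dump(D,open("D6.pkl","wb"))
crop(D["side"],260,200,380,310,5.4,"pics/s16.png")
cv2.imwrite("pics/t16.png",D["top"]["pixels"][:,:,::-1])
E
```

```text
t 29.5 pos [ 0.5301 -0.0609  0.4593] cmd [ 0.5298 -0.06    0.46  ] err mm [ 0.3 -1.  -0.7] ang deg 0.11 gap -0.0
q [ 0.24   0.085 -0.223  1.654  0.021  1.407 -0.471] F [0.21 0.4  0.57] T [ 0.04 -0.03  0.04]
side (array([ 0.4960488 ,  0.16823947,  1.08822529, -0.00345462]), 2828, np.float64(0.0008707869751782052))
lid slope rad [-2.76985370e-04  7.92847322e+01]
top (array([0.49408327, 0.16545757, 1.09108057, 0.02830573]), 1879, np.float64(0.0011363417924435126))
lid slope rad [2.29736479e-03 8.03037669e+01]
[array([0.323, 0.309, 0.007]), array([0.732, 0.323, 0.008]), array([ 0.593, -0.295,  0.082])]
```

View pics/s16.png

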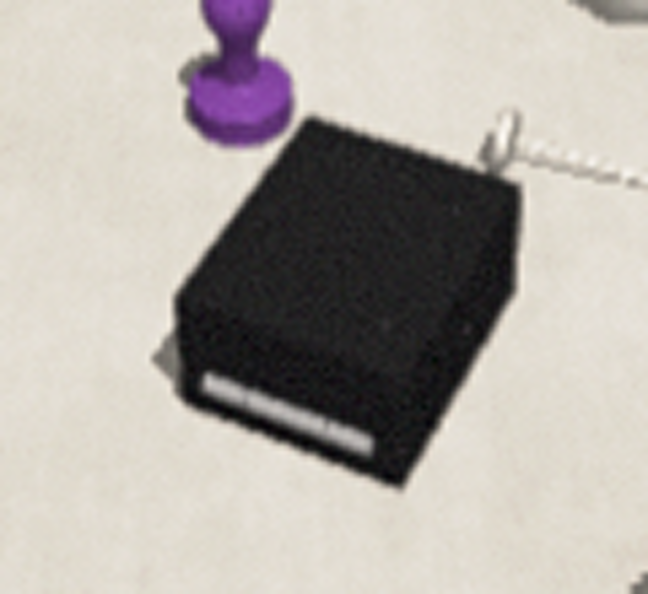

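View pics/t16.png

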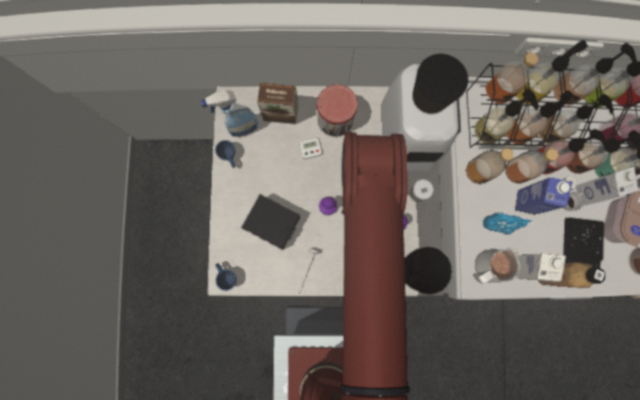

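```bash
python3 -c "
from workcell import r
print(r.hand_in())"
```

```text
the job is handed in; nothing more can be done
None
```

I put the tamper away in the case, shut the lid past its catch, and handed the job in at about 29.6 s of the 69 s allowed. `hand_in()` reports no verdict.

**Which tamper:** I took the one with the wooden handle and metal base, at top pixel (361, 213). The three purple look-alikes were left alone.

**How it went in:**
1. I gripped the handle with the tool tilted, lifted the tamper, turned it knob-forward and rested the base in the saddle.
2. I let go, then pressed the handle down with the closed fingers. It came to a firm stop at fingertip height 57 mm under 23 N.
3. I swung the lid over from behind and pressed its front edge to a firm stop at fingertip height 80 mm under 14 N. I then commanded about 1.5 mm further without reading the force.

**Last checks:**
- **Tamper, before the lid closed:** from the top camera it lay level. The handle's upper side was at 54.8 mm and the knob top at about 59 mm, which matches the stated home position. The side camera could not see it, because the lid was in the way.
- **Lid:** its top is level at 79 to 80 mm, with a slope under 0.003 rad in both cameras.
- **Bystanders:** the cups and the shaker look unmoved.
- **Robot:** the arm stood clear, with no measurable contact force.

**What disagreed or was not seen:**
- **Lid angle:** the full shape fit gave -0.003 rad from the side camera and 0.028 rad from the top camera. I trusted the level lid top and the contact height.
- **Tamper tilt:** an automatic fit of the lying tamper from sparse, shaded points gave 4.7 degrees, and its sideways offset varied by about 2 mm. I judged home by the height profile instead.
- **Snap and click:** force was only read at the end of each move, so I inferred both from where the fingers stopped.

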